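# Prise open the touch mixer and mix the tall jar

## Task

Lever the hinged cover of the low bench mixer open with the blade of the plaster spatula (not with the fingers, and gently: feel for the gap, do not force the blade against the mixer), swing it right back until it stays open, and lay the spatula flat on the bench. Then take the tall jar, press it upright onto the sprung pad under the cover until the pad is fully down, without forcing it, and hold it there for a second. Finally stand the jar on the bench again, leaving the mixer open and the other things where they are.

Things in the scene. Friction and masses are not known exactly. Their poses are not given: they have to be found in the camera images.
- mixer_base: Dark steel foot plate of the bench mixer, 150 (x) x 160 (y) x 12 mm, fixed. Origin: centre of its underside; z up. The grey mixer head, 130 x 150 mm, stands centred on it, turned alike, front (-x) side with the sill. The head's screw feet are set differently each time: its top is h = 100 to 130 mm above the bench, and h is not given. All heights in the mixer are told from h.
- cover (a joint): Angle of the mixer's flat metal cover: 0 shut (top flush at h), grows as its front edge lifts, stops at 2.0 rad (leaning back). Stiff hinge: takes about 5 N at the front edge, stays where left. Hinge line along y at base x = 54 mm, height h. Cover 8 mm thick (below the hinge line), 136 mm wide; at the front a tongue 50 mm wide, 4 mm thick ends at base x = -65 mm, flush with the front face.
- front (a point): Bench point below the gap (base frame -65, 0, 0 mm), axes as the base. Above it, in a 56 mm wide notch of the front wall, is a steel sill: 60 mm wide, from base x = -85 to -59 mm, so it sticks out 20 mm; its top is at h - 13.5 mm. Between it and the tongue's underside (h - 8 mm) is a 5.5 mm high gap for the blade. Behind it nothing is higher than the pad.
- pad (a joint): How far the mixer's round black rubber pad (66 mm diameter) is pushed down: 0 up, 0.010 m fully down. Sprung, about 4 N to start and 10 N fully down. It sits under the cover, over the centre of the base, its top at h - 22 mm when up, in an open well 118 x 138 mm.
- spatula: Plaster spatula lying flat along its x axis, 200 mm long, 110 g. Wooden handle 105 x 20 x 24 mm high from x = -100 to +5 mm; steel blade 95 mm long, 34 mm wide, 3 mm thick from x = 5 to 100 mm, at half the handle's height (12 mm above the underside). Origin: middle of the length, on the underside; z up.
- spatula_tip (a point): Middle of the blade's front edge, at half its thickness (spatula frame 100, 0, 12 mm).
- tall_jar: The tall slim white jar with screw cap, 54 mm diameter, 120 mm high, about 0.2 kg, standing on the bench. Origin: centre of its underside; z up.
- squat_jar: Bystander: the wide low white jar, 68 mm diameter, 70 mm high. Origin: centre of its underside.
- tape_roll: Bystander: roll of paper tape lying flat, 80 mm diameter, 45 mm high. Origin: centre of its underside.
- plaster_bowl: Bystander: black rubber mixing bowl, 116 mm diameter, 60 mm high. Origin: centre of its underside.
There are look-alikes about, which are no part of the job. What is shaped like the spatula but orange is not meant.

How it is judged:
By the outcome, as a careful person would: the job done as asked, in the order asked, and still so for the second after the job is handed in, with the robot touching nothing.
It also fails if it takes over 72 s, if anything falls off the work surface, if the arm or the gripper's body presses on something with over 40 N, if the wrist force passes 120 N, or if a joint passes its speed limit or range.

## Robot

A 6-joint arm with a two-finger parallel gripper is mounted at the origin on the work surface. World frame = base frame: x ahead of the robot, y to its left, z up, the work surface at z = 0. Lengths are in mm, angles in rad, forces in N, time in s.
With the tool pointing down it reaches from about 350 to 775 mm from the base axis. Payload 7.3 kg.
Tool frame: the origin (TCP) lies at the very end of the fingers, on their centre line; the grasp point (between the pads) lies 19 mm behind it (bot.tcp_to_grasp is the distance from the TCP to the grasp point, in mm); z points along the fingers, y is the direction in which the jaws open and shut (so a half turn about z gives the same grasp; the last joint's range is limited). The gripper opens to 92 mm and grips with 3 to 60 N. Pads are 19 mm wide; open, the fingers measure 130 mm over their backs; the gripper's body (75 mm by 190 mm) begins 47 mm behind the grasp point.
Start: joints at [0.966, 0.342, 1.524, -0, 1.275, -0.146], TCP at [232.497, 470.733, 226.741] pointing down, gripper open.
Joint ranges: [-2.53, 2.53], [-0.77, 2.02], [0.04, 2.7], [-1, 4.14], [0.28, 2.66], [-3.11, 3.11]. Speed limits (rad/s): [2.57, 2.57, 3.14, 3.14, 3.14, 3.14].

## Interface

Orientations are given as [roll, pitch, yaw] about the fixed x, y, z axes, in that order (R = Rz(yaw) Ry(pitch) Rx(roll)).
In Python, from plant import bot gives the robot as it stands. The module is installed in compiled form; this text tells all that it offers.
- The arm moves only by the tool carry_out, never from a script. Its argument "motion" is a list of rows, each a list of 5 numbers: the closure, from 0 (fully open) to 1 (shut), then the shift along the tool's x, y, z in mm, then the turn about the tool's z in degrees. In form: [[claw, dx, dy, dz, spin], ...]. A call has 1 to 10 rows; each row is the pose to reach, as a shift and turn from the pose measured when the call began, along the tool's axes at that moment; what a row does not reach only later rows make up. A row lasts 1/8 s, in which the tool goes at most 62.5 mm and 10.7 degrees, less where a joint would pass 70% of its speed; a pose out of reach is approached as far as the arm can. A call with a gripper value outside its range is refused whole. The fingers move at their own pace and stop on an object; the grip force is fixed at half the most. Time passes only in rows, so rows that repeat a pose let the fingers close. It gives the time, the measured TCP pose, the force and the opening at its end, in the units of the state.
- bot.get_obs(): the state, without advancing time (a new reading comes with each control period).
- bot.capture(name): name is "scene" or "top"; returns a dict with "color" (420x560x3 uint8, red, green, blue), "depth" (420x560 float32, mm along the optical axis (not along the pixel's ray), 0 where there is no reading), "K" (3x3 intrinsics, pixels), "camera_from_world" (4x4, takes a point from world to camera coordinates). Camera axes: x right, y down, z forward; pixel columns grow to the right and rows downward; lengths in mm; the calibration is good to about 2 mm. A picture is of the moment at which its call begins.
- bot.close_job(): hands the job in, once; it reports no verdict.
The state is a dict: "time": time; "joint_positions": joint angles; "dq": joint speeds; "tau": joint torques, N m; "tool_pos": TCP position; "tcp_rot": TCP orientation; "contact_force": force on the tool from outside, world axes, zero at the start; "moment": the same for the moment, N m; "grip_width": finger opening in mm.
Only numpy, scipy, OpenCV 4.12 (cv2) and the standard library are available. Lean on these libraries where they do the work, as an engineer would, in place of code of your own. Each camera call takes 0.05 s, during which the arm holds its last target.

## Working session

There is one attempt and no reset: what is moved stays moved. The work goes in short steps, Python scripts to look and compute and a tool call to move; the robot and the scene stay as the last step left them, time stands still between calls to the robot, and variables do not carry over. Pictures are saved under pics/ and viewed, and the job is handed in when it is done.

Besides the shell and the picture viewer there is one more tool, called after "Call:" by a JSON object that holds its "name" and its "arguments", one argument or row to a line. carry_out: Moves the arm, as the interface text tells. Its arguments: {"type":"object","properties":{"motion":{"type":"array","items":{"type":"array","items":{"type":"number"}}}},"required":["motion"]}

```bash
ls; mkdir -p pics; python3 - <<'E'
from plant import bot
import cv2,numpy as np
print(bot.get_obs())
for n in("scene","top"):
    c=bot.capture(n); cv2.imwrite(f"pics/{n}0.png",c["color"][:,:,::-1]); np.savez(f"{n}0.npz",**c)
    print(n,c["K"].round(1).tolist(),c["camera_from_world"].round(3).tolist())
print(bot.get_obs()["time"])
E
```

```text
pics
{'time': 0.0, 'joint_positions': array([ 9.66018206e-01,  3.42717179e-01,  1.52502974e+00, -3.72823904e-06,
        1.27538424e+00, -1.46016640e-01]), 'dq': array([ 0.00183688,  0.000362  , -0.00071344,  0.00108615,  0.00089219,
        0.00049121]), 'tau': array([-5.64980655e-04, -4.31251931e+01, -2.44218367e+01,  7.17659807e-02,
        5.59488160e-02, -8.07101901e-05]), 'tool_pos': array([232.24369628, 470.38112556, 226.04339587]), 'tcp_rot': array([-3.14007000e+00, -2.20323104e-04,  2.68283209e+00]), 'contact_force': array([-0.11644834,  0.16334157, -0.01834298]), 'moment': array([-0.02349175, -0.00816166, -0.03030898]), 'grip_width': 91.37831339332526}
scene [[409.4, 0.0, 276.6], [0.0, 409.4, 214.3], [0.0, 0.0, 1.0]] [[0.883, 0.469, -0.005, -489.265], [0.285, -0.547, -0.787, -58.798], [-0.372, 0.694, -0.617, 1269.49], [0.0, 0.0, 0.0, 1.0]]
top [[489.2, 0.0, 270.3], [0.0, 489.2, 215.2], [0.0, 0.0, 1.0]] [[-0.01, -1.0, 0.002, 18.425], [-0.98, 0.009, -0.199, 517.94], [0.199, -0.003, -0.98, 1577.004], [0.0, 0.0, 0.0, 1.0]]
0.1
```

View pics/scene0.png

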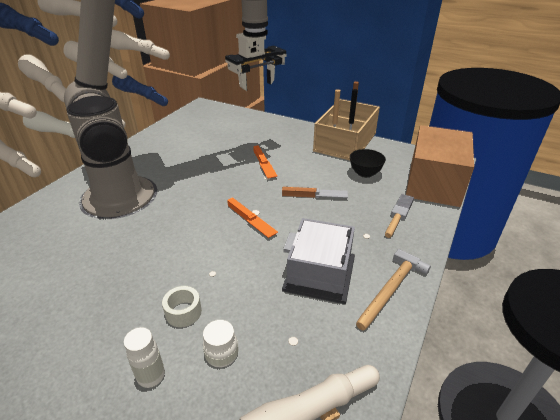

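View pics/top0.png

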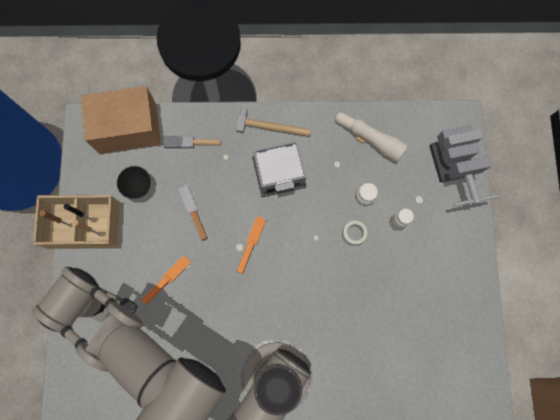

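In the scene view I see these things:
- Spatula candidates: brown handle with steel blade at top (193,212) / scene (315,193), a paler scraper at top (192,142) / scene (398,215), and orange ones at top (252,245) and (167,280).
- Tall jar candidates: scene (145,357) / top (403,217). The squat jar is at top (367,194).
- Mixer: top (280,168).

Next I'll check sizes from depth.

```bash
cat > h.py <<'E'
import numpy as np,cv2
def load(n): return dict(np.load(n))
def world(c):
    d=c["depth"].astype(float);K=c["K"];T=np.linalg.inv(c["camera_from_world"])
    v,u=np.mgrid[:d.shape[0],:d.shape[1]]
    P=np.stack([(u-K[0,2])/K[0,0]*d,(v-K[1,2])/K[1,1]*d,d],-1)
    W=P@T[:3,:3].T+T[:3,3]; W[d<=0]=np.nan
    return W
def proj(c,p):
    q=c["camera_from_world"]@np.append(p,1); r=c["K"]@q[:3]; return r[:2]/r[2]
def ray(c,uv,z):
    T=np.linalg.inv(c["camera_from_world"]);K=c["K"]
    d=T[:3,:3]@np.array([(uv[0]-K[0,2])/K[0,0],(uv[1]-K[1,2])/K[1,1],1]);o=T[:3,3]
    return o+d*(z-o[2])/d[2]
def crop(c,x0,y0,w,h,s,name):
    cv2.imwrite(name,cv2.resize(np.ascontiguousarray(c["color"][y0:y0+h,x0:x0+w,::-1]),None,fx=s,fy=s,interpolation=cv2.INTER_CUBIC))
E
python3 - <<'E'
from h import *
t=load("top0.npz");s=load("scene0.npz")
W=world(t);V=world(s)
for n,p in dict(bench=(310,260),handle=(198,225),blade=(187,197),blade2=(178,142),h2=(207,142),cover=(278,160),tongue=(285,186),tall=(404,215),squat=(367,192),tape=(355,224),bowl=(134,183)).items(): print("top",n,W[p[1],p[0]].round(0))
for n,p in dict(bench=(200,250),handle=(298,191),blade=(332,195),cover=(320,240),tall=(138,336),squat=(219,330),bowl=(367,165)).items(): print("scene",n,V[p[1],p[0]].round(0))
crop(t,150,120,160,120,5,"pics/ct.png"); crop(s,230,160,150,140,5,"pics/cs.png")
E
```

```text
top bench [ 373. -120.   -4.]
top handle [493. 258.  20.]
top blade [593. 299.  10.]
top blade2 [791. 335.  14.]
top h2 [789. 233.  18.]
top cover [692. -14. 106.]
top tongue [607. -36.  93.]
top tall [ 500. -412.  123.]
top squat [ 590. -309.   69.]
top tape [ 488. -269.   40.]
top bowl [646. 486.   4.]
scene bench [370. -83.  -2.]
scene handle [497. 246.  24.]
scene blade [590. 291.  12.]
scene cover [675. -14. 105.]
scene tall [ 497. -414.  120.]
scene squat [ 592. -308.   70.]
scene bowl [631. 503.  15.]
```

View pics/ct.png

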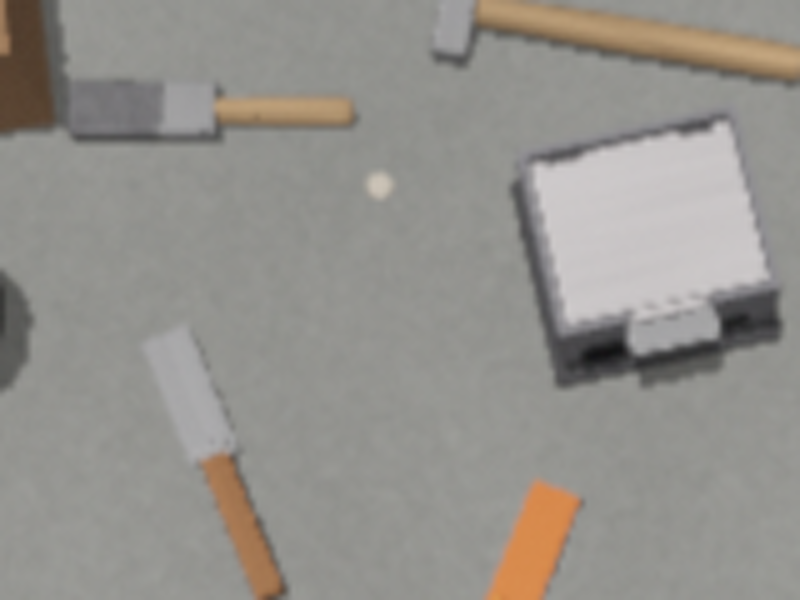

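View pics/cs.png

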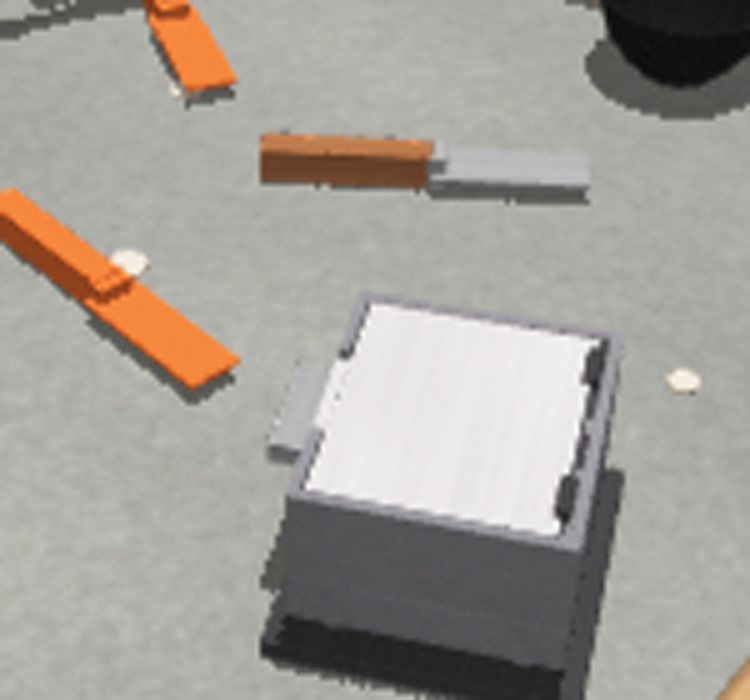

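```bash
python3 - <<'E'
from h import *
for n in("top0.npz","scene0.npz"):
    c=load(n);W=world(c);x,y,z=W[...,0],W[...,1],W[...,2]
    def rect(m,l):
        p=np.c_[x[m],y[m]].astype(np.float32); r=cv2.minAreaRect(p); b=cv2.boxPoints(r)
        print(n,l,m.sum(),"ctr",np.round(r[0],1),"size",np.round(r[1],1),"ang",round(r[2],1),"zmed",np.round(np.percentile(z[m],[10,50,90]),1)); 
    hsv=cv2.cvtColor(c["color"],cv2.COLOR_RGB2HSV)
    reg=(x>430)&(x<650)&(y>200)&(y<340)
    H=reg&(hsv[...,1]>100)&(hsv[...,0]<20)&(z>14); rect(H,"handle all")
    B=reg&(hsv[...,1]<60)&(z>6)&(z<20)&(x>540);rect(B,"blade")
    p=np.c_[x[H],y[H]];q=np.c_[x[B],y[B]];d=q.mean(0)-p.mean(0);print("dir deg",np.degrees(np.arctan2(d[1],d[0])),np.linalg.norm(d))
    reg=(x>560)&(x<800)&(y>-130)&(y<100)
    m=reg&(z>98)&(z<115);rect(m,"head top")
    m=reg&(z>98)&(z<115)&(hsv[...,2]>150);rect(m,"cover")
    m=reg&(z>85)&(z<98)&(x<640);rect(m,"sill?")
    for l,X,Y,zz in(("tall",498,-413,110),("squat",591,-309,60)):
        m=(abs(x-X)<45)&(abs(y-Y)<45)&(z>zz)&(z<zz+25)
        (cx,cy),r=cv2.minEnclosingCircle(np.c_[x[m],y[m]].astype(np.float32));print(n,l,cx,cy,r,np.median(z[m]))
    print('bench', np.nanmedian(z[(x>350)&(x<450)&(y>-150)&(y<-50)]))
E
```

```text
top0.npz handle all 161 ctr [493.5 257.5] size [102.2  18.8] ang 22.4 zmed [19.5 24.2 28.9]
top0.npz blade 286 ctr [595.3 271.2] size [136.7 109.8] ang 89.7 zmed [ 7.  12.6 17.1]
dir deg 18.910496035621215 101.48888880822308
top0.npz head top 1592 ctr [680.5 -18. ] size [133.8 150.3] ang 12.3 zmed [ 99.8 103.7 108.2]
top0.npz cover 1291 ctr [674.5 -17.5] size [119.8 138.4] ang 12.7 zmed [ 99.8 103.7 107.9]
top0.npz sill? 176 ctr [615.5 -28.1] size [ 46.7 148.9] ang 1.2 zmed [86.6 91.1 96.8]
top0.npz tall 497.69927978515625 -418.26873779296875 24.195846557617188 119.63789592281785
top0.npz squat 591.5548706054688 -313.04595947265625 30.19952964782715 69.23992467468167
bench -0.2513044015614696
scene0.npz handle all 208 ctr [492.8 257.8] size [101.2  27. ] ang 24.2 zmed [16.6 23.2 26.1]
scene0.npz blade 221 ctr [584.6 296.5] size [97.4 38. ] ang 22.7 zmed [11.8 14.1 15.8]
dir deg 24.0780558053113 103.30082829413004
scene0.npz head top 2548 ctr [681.5 -16.5] size [130.  155.3] ang 12.5 zmed [101.9 103.6 105.2]
scene0.npz cover 2287 ctr [680.8 -15.5] size [129.7 153.7] ang 12.1 zmed [102.2 103.7 105.1]
scene0.npz sill? 145 ctr [616.3 -54.8] size [ 25.2 105.3] ang 13.7 zmed [88.5 90.1 91.9]
scene0.npz tall 500.0584716796875 -418.5108337402344 24.776994705200195 119.23791866618757
scene0.npz squat 593.2615356445312 -313.7681579589844 30.395544052124023 69.33703642758735
bench 0.04962706552714735
```

Cross-checked from both views: h ≈ 103.7, mixer centre (681,-17), yaw 12.4°. Spatula yaw is 23°, handle centre (493,257.6), top at 24. The brown-handled one matches the 200 mm length and the description.

```bash
cat >> h.py <<'E'
def rel(o,p,yawdeg):
    r,pi,y=o["tcp_rot"]
    from scipy.spatial.transform import Rotation as Ro
    R=Ro.from_euler("xyz",[r,pi,y]).as_matrix()
    d=R.T@(np.array(p)-o["tool_pos"])
    dy=(yawdeg-np.degrees(y)+180)%360-180
    return d.round(1),"spin",round(-dy,1)
E
cat > st.py <<'E'
from plant import bot
from h import *
import sys
o=bot.get_obs()
print(round(o["time"],2),o["tool_pos"].round(1),np.degrees(o["tcp_rot"]).round(2),"F",o["contact_force"].round(2),"M",o["moment"].round(2),"g",round(o["grip_width"],1),"q",o["joint_positions"].round(2))
a=[float(v) for v in sys.argv[1:]]
if a: print(rel(o,a[:3],a[3]))
E
python3 st.py 530.3 273.4 70 203
```

```text
0.1 [232.3 470.4 226.1] [-1.7992e+02 -1.0000e-02  1.5371e+02] F [ 0.3   0.27 -0.44] M [ 0.01 -0.02 -0.02] g 91.6 q [ 0.97  0.34  1.52 -0.    1.28 -0.15]
(array([-354.5,  -44.4,  156.1]), 'spin', np.float64(-49.3))
```

Call:
{"name": "carry_out", "arguments": {
  "motion": [
    [0,-60,-7,20,-9],
    [0,-118,-15,50,-18],
    [0,-177,-22,80,-27],
    [0,-236,-29,105,-36],
    [0,-295,-37,130,-45],
    [0,-354,-44,145,-49.3],
    [0,-354.5,-44.4,150,-49.3],
    [0,-354.5,-44.4,150,-49.3]
  ]
}}

```text
time: 1.1
tool_pos: [529.8, 272.8, 75.0]
tcp_rot: [-3.141, -0.004, -2.742]
contact_force: [0.3, 0.5, -0.5]
grip_width: 91.6
```

```bash
python3 - <<'E'
from plant import bot
from h import *
for n in("scene","top"):
    c=bot.capture(n); np.savez(n+"1.npz",**c)
    crop(c,*((250,120,130,110) if n=="scene" else (130,150,130,110)),5,f"pics/{n}1.png")
E
python3 st.py 530.3 273.4 3 203
```

```text
1.2 [529.3 274.3  76.3] [-1.7998e+02 -1.0000e-01 -1.5696e+02] F [-0.61  0.38 -0.18] M [0.06 0.07 0.01] g 91.9 q [ 0.35  0.62  1.51 -0.    1.01 -1.62]
(array([-0.7, -1.2, 73.3]), 'spin', np.float64(0.0))
```

View pics/scene1.png

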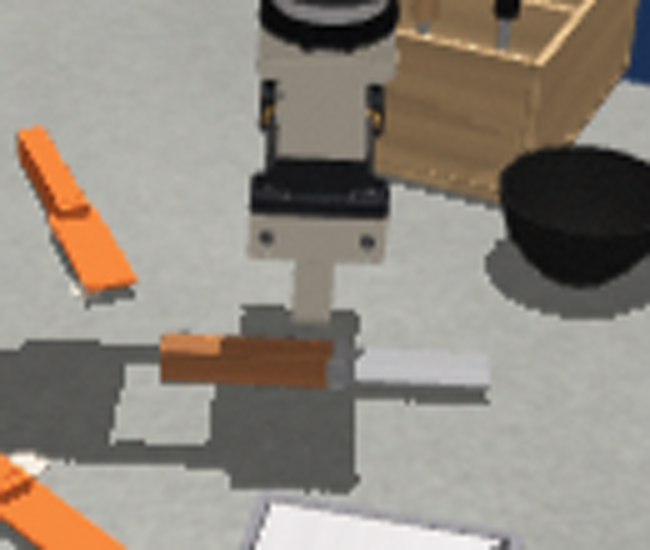

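The arm is over the handle's blade end, with the fingers straddling it (pads around crop (315,320), handle end (340,360)). Going down, backing off 2 mm from the blade.

Call:
{"name": "carry_out", "arguments": {
  "motion": [
    [0,1,-0.5,30,0],
    [0,1.3,-0.8,55,0],
    [0,1.3,-0.8,65,0],
    [0,1.3,-0.8,70,0],
    [0,1.3,-0.8,72,0],
    [0,1.3,-0.8,72,0]
  ]
}}

```text
time: 1.95
tool_pos: [528.6, 273.2, 5.0]
tcp_rot: [-3.141, -0.001, -2.739]
contact_force: [0.0, -1.1, -0.5]
grip_width: 91.9
```

Call:
{"name": "carry_out", "arguments": {
  "motion": [
    [0.6,0,0,0,0],
    [0.8,0,0,0,0],
    [1,0,0,0,0],
    [1,0,0,0,0],
    [1,0,0,0,0],
    [1,0,0,0,0],
    [1,0,0,0,0]
  ]
}}

```text
time: 2.82
tool_pos: [528.6, 273.2, 5.0]
tcp_rot: [-3.141, -0.001, -2.739]
contact_force: [-0.0, 0.1, -0.1]
grip_width: 26.5
```

```bash
python3 st.py 530 273 60 203
```

```text
2.83 [528.6 273.2   5. ] [-1.7998e+02 -4.0000e-02 -1.5695e+02] F [-0.03  0.11 -0.1 ] M [ 0.07 -0.01 -0.07] g 26.5 q [ 0.35  0.72  1.56 -0.    0.86 -1.62]
(array([ -1.2,  -0.8, -55. ]), 'spin', np.float64(0.0))
```

Call:
{"name": "carry_out", "arguments": {
  "motion": [
    [1,0,0,0,0],
    [1,0,0,0,0],
    [1,0,0,0,0]
  ]
}}

```text
time: 3.2
tool_pos: [528.6, 273.2, 5.0]
tcp_rot: [-3.141, -0.001, -2.739]
contact_force: [0.6, -0.5, -0.8]
grip_width: 19.5
```

Call:
{"name": "carry_out", "arguments": {
  "motion": [
    [1,0,0,-10,0],
    [1,0,0,-40,0],
    [1,0,0,-80,0],
    [1,0,0,-125,0],
    [1,0,0,-125,0]
  ]
}}

```text
time: 3.82
tool_pos: [530.8, 274.2, 134.6]
tcp_rot: [-3.141, 0.008, -2.739]
contact_force: [0.1, 0.8, -1.7]
grip_width: 19.5
```

```bash
python3 st.py 476.9 -62.2 130 192.4
```

```text
3.83 [530.8 274.2 134.6] [-179.95    0.45 -156.94] F [ 0.07  0.79 -1.67] M [ 0.08  0.03 -0.07] g 19.5 q [ 0.35  0.55  1.45 -0.    1.13 -1.62]
(array([ 181.4, -288.4,    3.4]), 'spin', np.float64(10.7))
```

Call:
{"name": "carry_out", "arguments": {
  "motion": [
    [1,22,-36,1,2],
    [1,45,-72,1,4],
    [1,68,-108,2,6],
    [1,91,-144,2,8],
    [1,114,-180,3,10],
    [1,136,-216,3,10.7],
    [1,159,-252,3,10.7],
    [1,181,-288,3.4,10.7],
    [1,181,-288,3.4,10.7],
    [1,181,-288,3.4,10.7]
  ]
}}

```text
time: 5.08
tool_pos: [476.6, -61.3, 129.5]
tcp_rot: [3.14, 0.007, -2.927]
contact_force: [0.1, -0.3, -0.9]
grip_width: 19.6
```

```bash
python3 - <<'E'
from plant import bot
from h import *
for n in("scene","top"):
    c=bot.capture(n); np.savez(n+"2.npz",**c)
    crop(c,*((200,130,180,150) if n=="scene" else (220,130,130,110)),4 if n=="scene" else 5,f"pics/{n}2.png")
E
python3 st.py 476.9 -62.2 130 192.4
```

```text
5.17 [476.9 -60.7 129.7] [ 179.93    0.42 -167.58] F [ 0.68  1.01 -1.22] M [ 0.08 -0.03 -0.01] g 19.6 q [-0.29  0.37  1.79  0.01  0.98 -2.08]
(array([ 0.3, -1.4, -0.3]), 'spin', np.float64(0.0))
```

View pics/scene2.png

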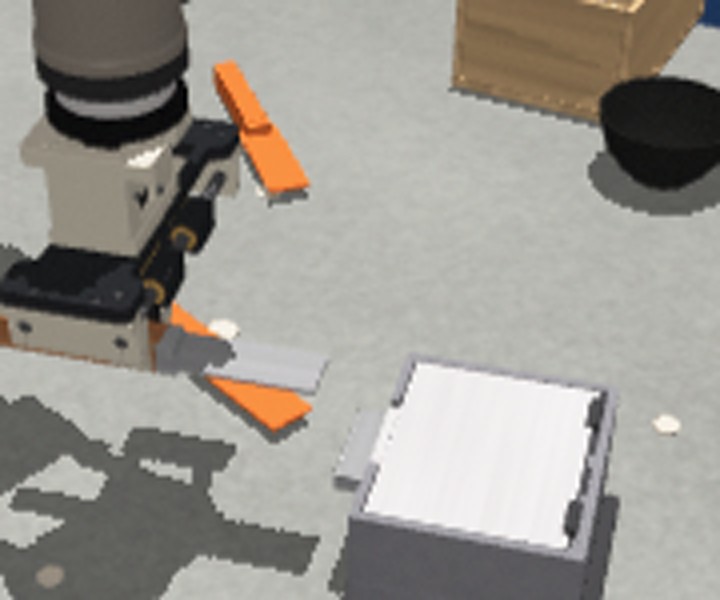

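View pics/top2.png

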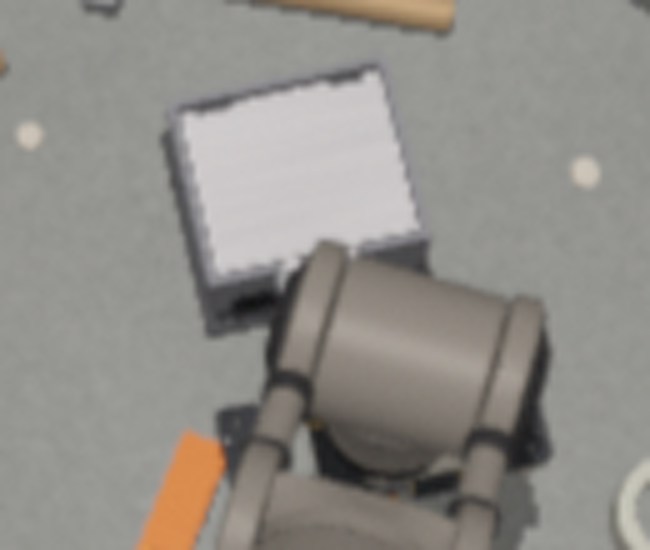

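The held blade is in scene crop (165–328, 335–390) and the sill in crop (340–375, 410–490). I'll measure the blade's height, tilt and tip.

```bash
cat > blade.py <<'E'
from h import *
import sys
c=load(sys.argv[1]); zl,zh=float(sys.argv[2]),float(sys.argv[3])
W=world(c);a=np.radians(12.4);C=np.array([681,-17.3])
D=W[...,:2]-C; bx=D@[np.cos(a),np.sin(a)]; by=D@[-np.sin(a),np.cos(a)]; z=W[...,2]
hsv=cv2.cvtColor(c["color"],cv2.COLOR_RGB2HSV)
m=(bx>-220)&(bx<-86)&(abs(by)<30)&(z>zl)&(z<zh)&(hsv[...,1]<60)
print(m.sum())
A=np.c_[bx[m],by[m],np.ones(m.sum())];k,*_=np.linalg.lstsq(A,z[m],rcond=None)
print("slope x,y deg",np.degrees(np.arctan(k[:2])).round(2))
for lo in range(-210,-80,10):
    s=m&(bx>=lo)&(bx<lo+10)
    if s.sum()>3: print(lo,s.sum(),"z",np.median(z[s]).round(1),"by",by[s].min().round(1),by[s].max().round(1))
print("bx max",np.sort(bx[m])[-6:].round(1))
s=(bx>-84)&(bx<-67)&(abs(by)<27)&(z>80); print("sill z",np.median(z[s]),by[s].min(),by[s].max(),bx[s].min())
t=(abs(bx)<50)&(abs(by)<55)&(z>80);print("cover z",np.median(z[t]))
E
python3 blade.py scene2.npz 120 160
```

```text
463
slope x,y deg [-2.67  3.38]
-210 12 z 152.5 by -28.4 13.8
-200 50 z 145.9 by -26.8 23.5
-190 57 z 139.0 by -17.4 14.7
-180 42 z 138.4 by -18.2 14.1
-170 38 z 138.2 by -17.7 15.6
-160 41 z 138.2 by -17.2 18.3
-150 40 z 138.8 by -17.5 14.4
-140 42 z 138.7 by -17.7 15.7
-130 45 z 138.6 by -17.4 18.3
-120 42 z 138.8 by -17.8 17.2
-110 45 z 138.8 by -18.8 18.6
-100 6 z 137.1 by -16.1 11.2
bx max [-99.8 -99.8 -99.6 -99.5 -99.  -99. ]
sill z 90.28732572140325 -26.60440082899884 26.92860704273736 -83.7203389587972
cover z 103.70559459447054
```

Blade is level: top at 138.5, tip at base x ≈ -99.5, centred within 1 mm. Sill top is 90.3 and the cover 103.7, which agrees with the text. Next I'll go over the sill and feel downward.

Call:
{"name": "carry_out", "arguments": {
  "motion": [
    [1,-22,0.4,0,0],
    [1,-22,0.4,20,0],
    [1,-22,0.4,35,0],
    [1,-22,0.4,40,0],
    [1,-22,0.4,42,0],
    [1,-22,0.4,42,0],
    [1,-22,0.4,42,0]
  ]
}}

```text
time: 6.05
tool_pos: [498.9, -55.6, 88.3]
tcp_rot: [3.141, 0.008, -2.925]
contact_force: [-0.4, 0.1, -1.3]
grip_width: 20.1
```

```bash
python3 st.py; python3 - <<'E'
from plant import bot
from h import *
c=bot.capture("scene"); np.savez("scene3.npz",**c)
crop(c,250,180,100,80,8,"pics/scene3.png")
E
python3 blade.py scene3.npz 80 120
```

```text
6.05 [498.9 -55.6  88.3] [ 179.96    0.47 -167.59] F [-0.41  0.14 -1.28] M [ 0.11 -0.02 -0.  ] g 20.1 q [-0.27  0.46  1.78  0.01  0.9  -2.06]
398
slope x,y deg [-2.31  2.85]
-180 27 z 105.1 by -14.0 23.9
-170 54 z 100.5 by -17.5 16.1
-160 39 z 97.2 by -16.4 15.7
-150 44 z 97.4 by -17.9 16.6
-140 40 z 97.2 by -17.5 16.5
-130 44 z 97.2 by -16.6 19.7
-120 44 z 97.5 by -17.6 18.3
-110 44 z 97.5 by -17.1 17.9
-100 46 z 97.5 by -18.3 19.5
-90 15 z 97.9 by -16.5 15.6
bx max [-87.4 -87.3 -87.3 -87.2 -87.  -86.1]
sill z 90.5235825579399 -26.2645161778245 26.1048962029171 -83.91434217438753
cover z 103.6613299774242
```

View pics/scene3.png

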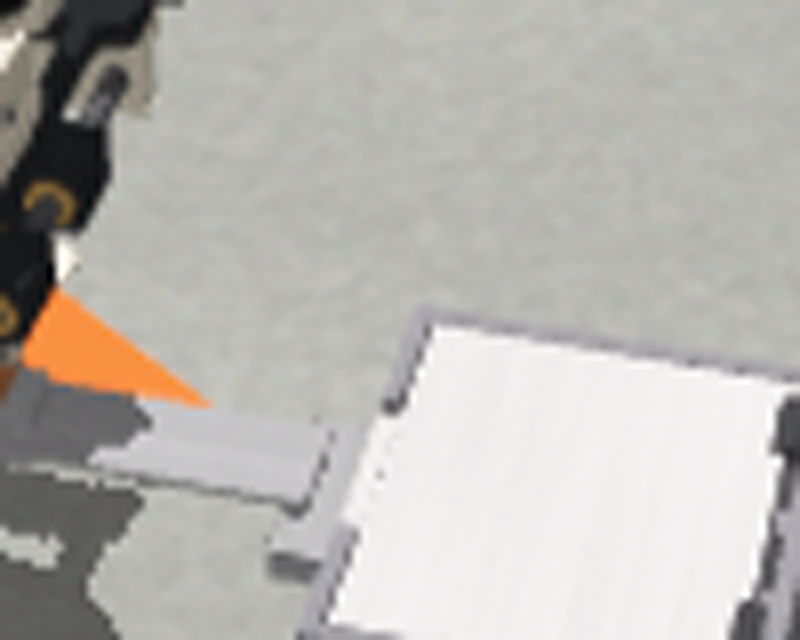

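The blade tip lies over the sill at crop (310,500), about 4 mm above it. Feeling downward.

Call:
{"name": "carry_out", "arguments": {
  "motion": [
    [1,0,0,1,0],
    [1,0,0,2,0],
    [1,0,0,2.7,0],
    [1,0,0,2.7,0]
  ]
}}

```text
time: 6.6
tool_pos: [498.8, -55.6, 85.5]
tcp_rot: [3.141, 0.008, -2.925]
contact_force: [0.8, 1.0, -0.0]
grip_width: 20.0
```

Call:
{"name": "carry_out", "arguments": {
  "motion": [
    [1,0,0,0.4,0],
    [1,0,0,0.8,0],
    [1,0,0,0.8,0]
  ]
}}

```text
time: 6.98
tool_pos: [498.8, -55.6, 84.6]
tcp_rot: [3.141, 0.008, -2.925]
contact_force: [-0.5, -0.2, -1.7]
grip_width: 19.8
```

Call:
{"name": "carry_out", "arguments": {
  "motion": [
    [1,0,0,0.4,0],
    [1,0,0,0.6,0],
    [1,0,0,0.6,0]
  ]
}}

```text
time: 7.35
tool_pos: [498.8, -55.6, 84.0]
tcp_rot: [3.141, 0.008, -2.925]
contact_force: [0.3, 0.1, -2.0]
grip_width: 20.0
```

Call:
{"name": "carry_out", "arguments": {
  "motion": [
    [1,0,0,0.4,0],
    [1,0,0,0.5,0],
    [1,0,0,0.5,0]
  ]
}}

```text
time: 7.72
tool_pos: [498.8, -55.6, 83.6]
tcp_rot: [3.141, 0.008, -2.925]
contact_force: [-0.2, -0.1, -0.5]
grip_width: 20.1
```

```bash
python3 - <<'E'
from plant import bot
from h import *
o=[bot.get_obs() for _ in range(3)];print(o[-1]["contact_force"],o[-1]["moment"])
c=bot.capture("scene"); np.savez("scene4.npz",**c);print(bot.get_obs()["contact_force"])
E
python3 blade.py scene4.npz 80 120
```

```text
[-0.16495585 -0.12135128 -0.50216695] [ 0.10105042  0.01171592 -0.00868492]
[ 0.83468569  0.11476498 -0.98483944]
397
slope x,y deg [-2.18  1.86]
-180 23 z 98.7 by -16.9 22.6
-170 59 z 95.2 by -18.5 19.7
-160 40 z 92.3 by -16.8 17.7
-150 42 z 92.4 by -17.3 16.4
-140 42 z 92.5 by -18.1 18.8
-130 39 z 92.9 by -17.0 15.6
-120 46 z 93.1 by -16.6 18.2
-110 45 z 93.4 by -16.7 18.7
-100 43 z 93.2 by -17.9 15.6
-90 18 z 93.1 by -16.9 17.3
bx max [-87.6 -87.5 -87.3 -87.3 -86.5 -86.3]
sill z 90.73324532250763 -26.960248654661097 26.549192323999648 -83.71073840748255
cover z 103.72041992484583
```

Call:
{"name": "carry_out", "arguments": {
  "motion": [
    [1,0,0,0.4,0],
    [1,0,0,0.5,0],
    [1,0,0,0.5,0]
  ]
}}

```text
time: 8.15
tool_pos: [498.9, -55.6, 83.1]
tcp_rot: [3.141, 0.008, -2.925]
contact_force: [-0.2, 0.4, 0.8]
grip_width: 20.3
```

Call:
{"name": "carry_out", "arguments": {
  "motion": [
    [1,0,0,0.4,0],
    [1,0,0,0.5,0],
    [1,0,0,0.5,0]
  ]
}}

```text
time: 8.52
tool_pos: [498.9, -55.6, 82.7]
tcp_rot: [3.141, 0.008, -2.925]
contact_force: [-1.6, 0.5, 1.7]
grip_width: 19.8
```

```bash
python3 st.py
```

```text
8.53 [498.9 -55.6  82.7] [ 179.96    0.46 -167.59] F [-1.6   0.48  1.74] M [ 0.07 -0.05  0.03] g 19.8 q [-0.27  0.47  1.78  0.01  0.89 -2.06]
```

Contact with the sill felt (Fz rose from -1.1 to +1.7 at z 82.7). Raising about 1.8 mm to mid-gap and sliding in.

Call:
{"name": "carry_out", "arguments": {
  "motion": [
    [1,0,0,-1,0],
    [1,0,0,-1.8,0],
    [1,0,0,-1.8,0],
    [1,-2,0,-1.8,0],
    [1,-5,0,-1.8,0],
    [1,-8,0,-1.8,0],
    [1,-11,0,-1.8,0],
    [1,-14,0,-1.8,0],
    [1,-14,0,-1.8,0]
  ]
}}

```text
time: 9.65
tool_pos: [512.7, -52.6, 84.6]
tcp_rot: [3.141, 0.008, -2.925]
contact_force: [0.1, 0.6, 0.0]
grip_width: 19.9
```

```bash
python3 st.py;python3 - <<'E'
from plant import bot
from h import *
c=bot.capture("scene"); np.savez("scene5.npz",**c)
crop(c,250,180,100,80,8,"pics/scene5.png")
E
python3 blade.py scene5.npz 80 120
```

```text
9.65 [512.7 -52.6  84.6] [ 179.96    0.47 -167.59] F [0.09 0.59 0.05] M [ 0.06 -0.01  0.03] g 19.9 q [-0.25  0.48  1.74  0.01  0.91 -2.04]
333
slope x,y deg [-2.7   2.82]
-170 7 z 103.4 by -17.0 20.5
-160 41 z 99.7 by -17.5 7.9
-150 51 z 93.8 by -18.7 17.2
-140 45 z 92.9 by -16.5 18.7
-130 40 z 93.8 by -17.1 16.0
-120 43 z 94.1 by -18.1 17.9
-110 44 z 93.7 by -17.5 18.4
-100 45 z 94.1 by -17.8 17.8
-90 17 z 93.8 by -17.7 18.5
bx max [-87.2 -87.  -86.9 -86.8 -86.2 -86. ]
sill z 93.44074098800729 -26.420863243032993 25.557887276116166 -83.9235668395122
cover z 103.70350529876862
```

View pics/scene5.png

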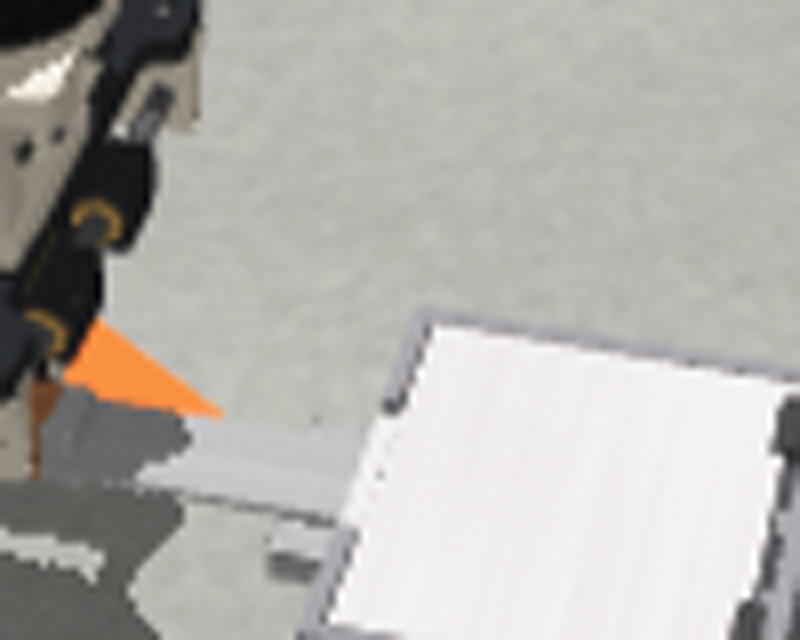

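The tip has reached the front edge of the tongue (crop (350,510)) with no force. Sliding further in.

Call:
{"name": "carry_out", "arguments": {
  "motion": [
    [1,-1,0,0,0],
    [1,-2,0,0,0],
    [1,-3,0,0,0],
    [1,-4,0,0,0],
    [1,-4,0,0,0]
  ]
}}

```text
time: 10.32
tool_pos: [516.6, -51.7, 84.6]
tcp_rot: [3.141, 0.008, -2.925]
contact_force: [-1.0, 1.2, -1.2]
grip_width: 19.4
```

Call:
{"name": "carry_out", "arguments": {
  "motion": [
    [1,-2,0,0,0],
    [1,-4,0,0,0],
    [1,-6,0,0,0],
    [1,-8,0,0,0],
    [1,-10,0,0,0],
    [1,-10,0,0,0]
  ]
}}

```text
time: 11.08
tool_pos: [526.4, -49.6, 84.7]
tcp_rot: [3.141, 0.008, -2.925]
contact_force: [0.5, -0.3, -0.7]
grip_width: 19.7
```

```bash
python3 st.py;python3 - <<'E'
from plant import bot
from h import *
c=bot.capture("scene"); np.savez("scene6.npz",**c)
crop(c,250,180,100,80,8,"pics/scene6.png")
E
python3 blade.py scene6.npz 80 120
```

```text
11.07 [526.4 -49.6  84.7] [ 179.96    0.46 -167.58] F [ 0.54 -0.31 -0.72] M [ 0.11  0.04 -0.03] g 19.7 q [-0.24  0.5   1.71  0.01  0.92 -2.03]
267
slope x,y deg [-4.49  3.41]
-150 27 z 99.4 by -16.2 17.0
-140 55 z 94.4 by -17.4 17.5
-130 40 z 93.4 by -17.3 16.2
-120 44 z 93.6 by -16.3 18.0
-110 40 z 94.2 by -17.5 18.5
-100 46 z 94.0 by -18.0 19.5
-90 15 z 94.0 by -16.5 17.0
bx max [-87.9 -87.4 -87.2 -86.6 -86.5 -86.4]
sill z 93.16017622926228 -26.646650836265376 26.684039122778792 -83.82611121368431
cover z 103.71846697256501
```

View pics/scene6.png

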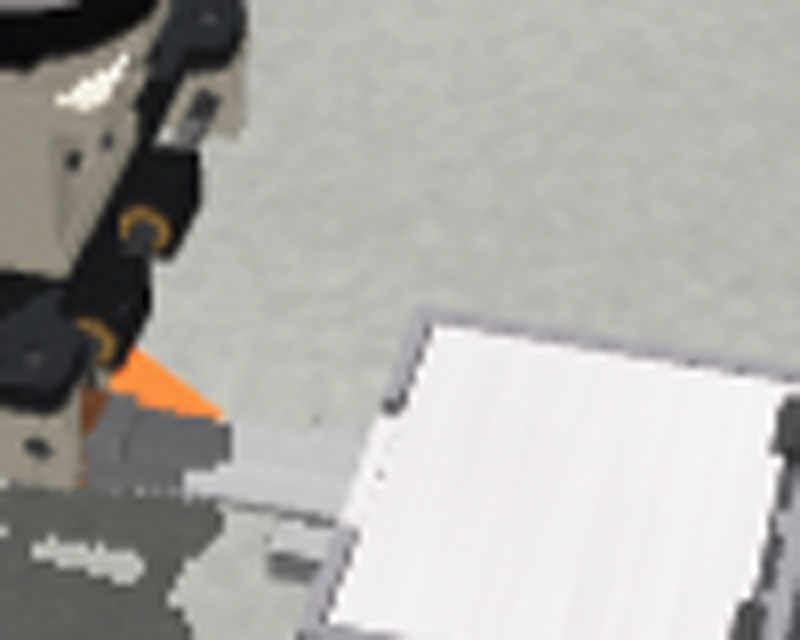

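Blade is about 15 mm under the tongue and free (forces at baseline). Starting a gentle lift.

Call:
{"name": "carry_out", "arguments": {
  "motion": [
    [1,0,0,-1,0],
    [1,0,0,-2,0],
    [1,0,0,-3,0],
    [1,0,0,-4.5,0],
    [1,0,0,-6,0],
    [1,0,0,-8,0]
  ]
}}

```text
time: 11.88
tool_pos: [526.2, -49.6, 92.7]
tcp_rot: [3.141, 0.008, -2.925]
contact_force: [1.1, 0.7, -4.9]
grip_width: 19.7
```

```bash
python3 st.py;python3 - <<'E'
from plant import bot
from h import *
c=bot.capture("scene"); np.savez("scene7.npz",**c)
crop(c,250,180,100,80,8,"pics/scene7.png")
E
python3 blade.py scene7.npz 80 120
```

```text
11.88 [526.2 -49.6  92.7] [ 179.95    0.45 -167.58] F [ 1.14  0.66 -4.93] M [-0.    0.04 -0.07] g 19.7 q [-0.24  0.49  1.7   0.01  0.94 -2.03]
279
slope x,y deg [-8.74  3.54]
-150 31 z 107.6 by -15.0 17.2
-140 53 z 100.8 by -17.5 17.3
-130 42 z 99.1 by -17.4 16.8
-120 45 z 98.1 by -17.5 18.2
-110 44 z 98.0 by -18.6 17.9
-100 45 z 97.7 by -16.0 18.1
-90 18 z 97.0 by -16.1 16.9
bx max [-87.3 -87.2 -86.8 -86.4 -86.4 -86.3]
sill z 95.50204039307414 -26.460897721828324 26.16110445796906 -83.68956099106805
cover z 103.64438291419867
```

View pics/scene7.png

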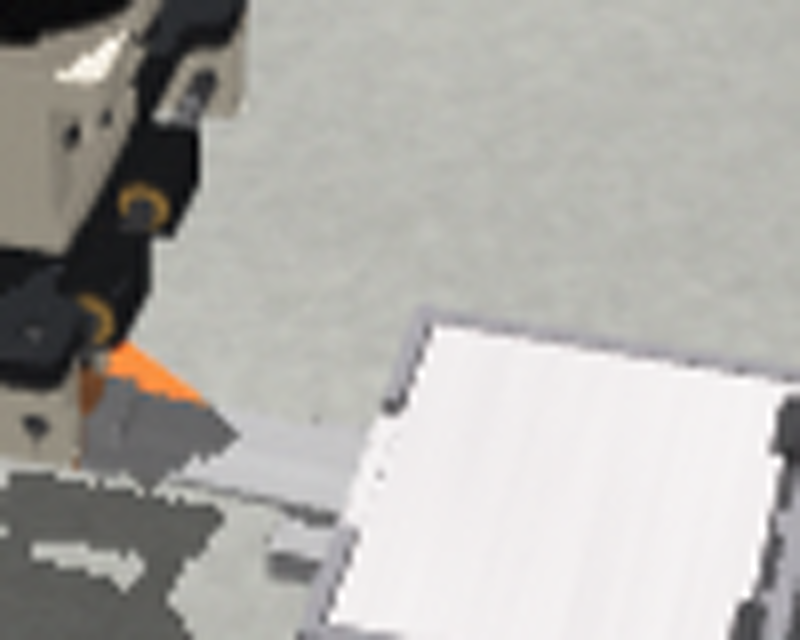

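The blade is slowly pitching in the grip: about 3° of droop under 3.8 N on a ~100 mm arm. I'll slide it deeper so the tongue edge bears on the blade closer to the fingers, which cuts the torque on the grip.

Call:
{"name": "carry_out", "arguments": {
  "motion": [
    [1,0,0,1,0],
    [1,0,0,1.3,0],
    [1,-4,0,1.5,0],
    [1,-8,0,1.7,0],
    [1,-12,0,1.9,0],
    [1,-12,0,1.9,0]
  ]
}}

```text
time: 12.68
tool_pos: [538.4, -46.9, 91.1]
tcp_rot: [3.141, 0.008, -2.924]
contact_force: [-0.2, 0.6, -1.1]
grip_width: 19.4
```

```bash
python3 st.py
```

```text
12.68 [538.4 -46.9  91.1] [ 179.96    0.47 -167.56] F [-0.17  0.57 -1.14] M [ 0.04  0.01 -0.03] g 19.4 q [-0.23  0.51  1.67  0.01  0.96 -2.02]
```

Free of contact. Going deeper.

Call:
{"name": "carry_out", "arguments": {
  "motion": [
    [1,-4,0,0.2,0],
    [1,-8,0,0.4,0],
    [1,-12,0,0.6,0],
    [1,-12,0,0.6,0]
  ]
}}

```text
time: 13.18
tool_pos: [550.4, -44.3, 90.6]
tcp_rot: [3.141, 0.008, -2.924]
contact_force: [0.0, -0.5, -1.1]
grip_width: 19.7
```

Call:
{"name": "carry_out", "arguments": {
  "motion": [
    [1,-4,0,0.2,0],
    [1,-8,0,0.4,0],
    [1,-12,0,0.6,0],
    [1,-16,0,0.8,0],
    [1,-16,0,0.8,0]
  ]
}}

```text
time: 13.8
tool_pos: [566.3, -40.8, 89.8]
tcp_rot: [3.141, 0.008, -2.924]
contact_force: [-0.2, 0.3, -0.5]
grip_width: 19.9
```

```bash
python3 st.py; python3 - <<'E'
from plant import bot
from h import *
c=bot.capture("scene"); np.savez("scene8.npz",**c)
crop(c,250,160,100,80,8,"pics/scene8.png")
E
python3 blade.py scene8.npz 80 120
```

```text
13.8 [566.3 -40.8  89.8] [ 179.97    0.48 -167.54] F [-0.2   0.33 -0.49] M [ 0.08 -0.02  0.06] g 19.9 q [-0.21  0.55  1.59  0.    0.99 -2.  ]
86
slope x,y deg [2.23 6.73]
-110 7 z 106.6 by -8.1 23.8
-100 58 z 99.8 by -16.8 17.1
-90 19 z 96.9 by -17.1 18.4
bx max [-87.4 -86.9 -86.5 -86.4 -86.2 -86.1]
sill z 387.5347846970178 -26.758586607191273 26.94723633120163 -83.97909086743427
cover z 103.69828277848978
```

View pics/scene8.png

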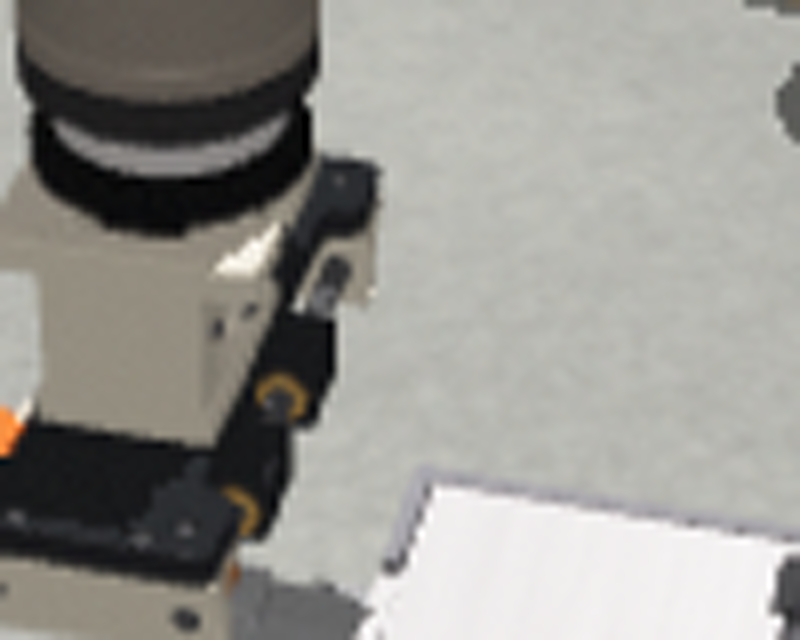

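Call:
{"name": "carry_out", "arguments": {
  "motion": [
    [1,0,0,-1.5,0],
    [1,0,0,-3,0],
    [1,0,0,-5,0],
    [1,0,0,-7,0],
    [1,0,0,-9,0],
    [1,0,0,-11,0]
  ]
}}

```text
time: 14.6
tool_pos: [565.7, -40.8, 100.8]
tcp_rot: [3.141, 0.008, -2.924]
contact_force: [-0.2, 0.3, -5.7]
grip_width: 19.6
```

```bash
cat > look.py <<'E'
from plant import bot
from h import *
import sys
n=sys.argv[1]; x0,y0,w,h_,s=[int(v) for v in sys.argv[2:7]]
c=bot.capture("scene"); np.savez(n+".npz",**c); crop(c,x0,y0,w,h_,s,f"pics/{n}.png")
W=world(c);a=np.radians(12.4);C=np.array([681,-17.3])
D=W[...,:2]-C; bx=D@[np.cos(a),np.sin(a)]; by=D@[-np.sin(a),np.cos(a)]; z=W[...,2]
hsv=cv2.cvtColor(c["color"],cv2.COLOR_RGB2HSV)
m=(bx>-60)&(bx<110)&(by>-60)&(by<60)&(z>100)&(hsv[...,2]>150)&(hsv[...,1]<40)
if m.sum()>50:
    A=np.c_[bx[m],by[m],np.ones(m.sum())];
    sel=np.ones(m.sum(),bool)
    for _ in range(6):
        k,*_=np.linalg.lstsq(A[sel],z[m][sel],rcond=None);r=abs(A@k-z[m]);sel=r<max(3,np.median(r)*1.5)
    print("cover angle deg",round(-np.degrees(np.arctan(k[0])),2),m.sum(),sel.sum(),"maxz",z[m].max().round(1))
E
python3 look.py scene9 200 130 180 150 4; python3 st.py
```

```text
cover angle deg 4.35 1812 1781 maxz 114.7
14.65 [565.8 -40.8 101. ] [ 179.96    0.44 -167.54] F [-0.6  -0.27 -4.39] M [-0.02  0.4  -0.01] g 19.7 q [-0.21  0.54  1.58  0.    1.01 -2.  ]
```

View pics/scene9.png

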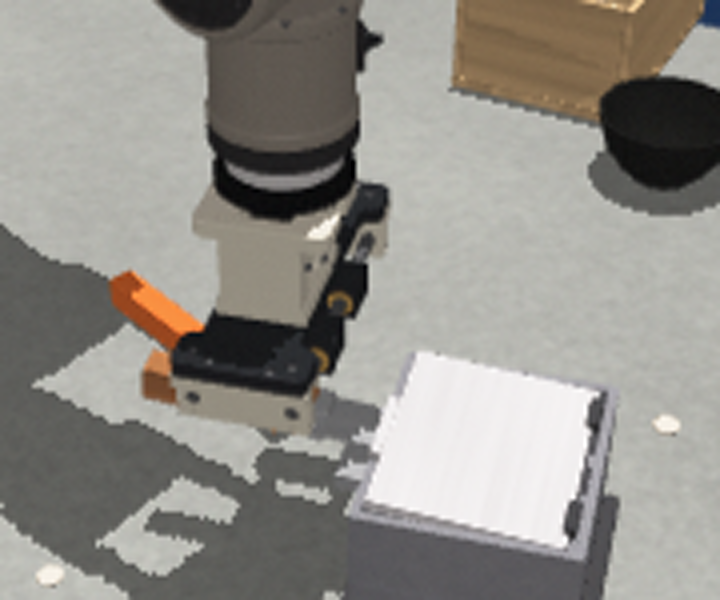

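The cover has lifted 4.3° and the hinge force is normal. Continuing.

Call:
{"name": "carry_out", "arguments": {
  "motion": [
    [1,0,0,-2.5,0],
    [1,0,0,-5,0],
    [1,0,0,-7.5,0],
    [1,0,0,-10,0],
    [1,0,0,-12.5,0],
    [1,0,0,-15,0],
    [1,0,0,-17.5,0],
    [1,0,0,-20,0],
    [1,0,0,-22,0]
  ]
}}

```text
time: 15.78
tool_pos: [565.6, -40.8, 123.2]
tcp_rot: [3.141, 0.008, -2.924]
contact_force: [1.9, 0.2, -5.4]
grip_width: 19.4
```

```bash
python3 look.py scene10 200 130 180 150 4; python3 st.py
```

```text
cover angle deg 11.35 1815 1775 maxz 127.5
15.82 [565.6 -40.8 123.4] [ 179.96    0.44 -167.54] F [ 0.29  1.28 -4.7 ] M [ 0.09  0.22 -0.04] g 19.9 q [-0.21  0.51  1.56  0.    1.07 -2.  ]
```

View pics/scene10.png

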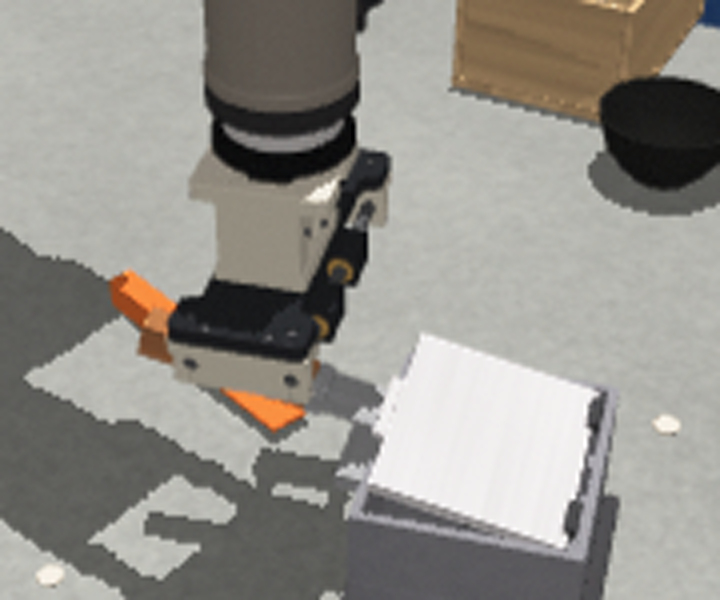

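Call:
{"name": "carry_out", "arguments": {
  "motion": [
    [1,0,0,-2.5,0],
    [1,-0.5,0,-5,0],
    [1,-1,0,-7.5,0],
    [1,-1.5,0,-10,0],
    [1,-2,0,-12.5,0],
    [1,-3,0,-15,0],
    [1,-4,0,-17.5,0],
    [1,-5,0,-20,0],
    [1,-6,0,-22.5,0]
  ]
}}

```text
time: 16.95
tool_pos: [570.8, -39.6, 146.0]
tcp_rot: [3.141, 0.007, -2.924]
contact_force: [-3.7, -0.9, -4.3]
grip_width: 19.8
```

```bash
python3 look.py scene11 200 110 180 150 4; python3 st.py
```

```text
cover angle deg 18.71 1826 1748 maxz 142.5
17.0 [571.2 -39.6 146.3] [ 179.96    0.43 -167.54] F [-2.98 -0.53 -4.24] M [-0.15  0.86  0.02] g 19.6 q [-0.21  0.5   1.51  0.    1.13 -2.  ]
```

View pics/scene11.png

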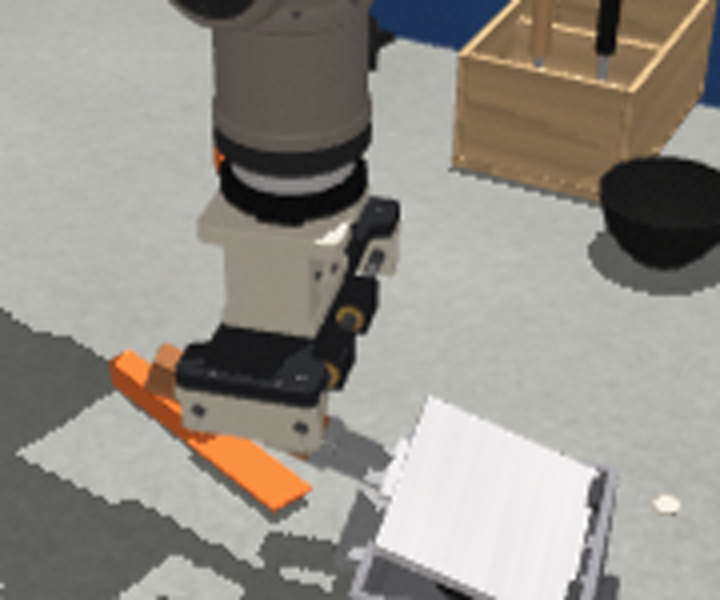

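Call:
{"name": "carry_out", "arguments": {
  "motion": [
    [1,-0.5,0,-2.5,0],
    [1,-1,0,-5,0],
    [1,-2,0,-7.5,0],
    [1,-3,0,-10,0],
    [1,-4,0,-12.5,0],
    [1,-5,0,-15,0],
    [1,-6,0,-17.5,0],
    [1,-7,0,-20,0],
    [1,-8,0,-22.5,0]
  ]
}}

```text
time: 18.12
tool_pos: [578.9, -37.9, 169.0]
tcp_rot: [3.141, 0.007, -2.924]
contact_force: [0.5, -0.1, -5.9]
grip_width: 19.7
```

```bash
python3 look.py scene12 200 110 180 150 4; python3 st.py
```

```text
cover angle deg 26.59 1810 1670 maxz 523.4
18.18 [579.  -37.9 169.4] [ 179.96    0.44 -167.54] F [-0.54  0.53 -5.57] M [0.09 0.46 0.01] g 20.0 q [-0.2   0.49  1.46  0.    1.19 -1.99]
```

View pics/scene12.png

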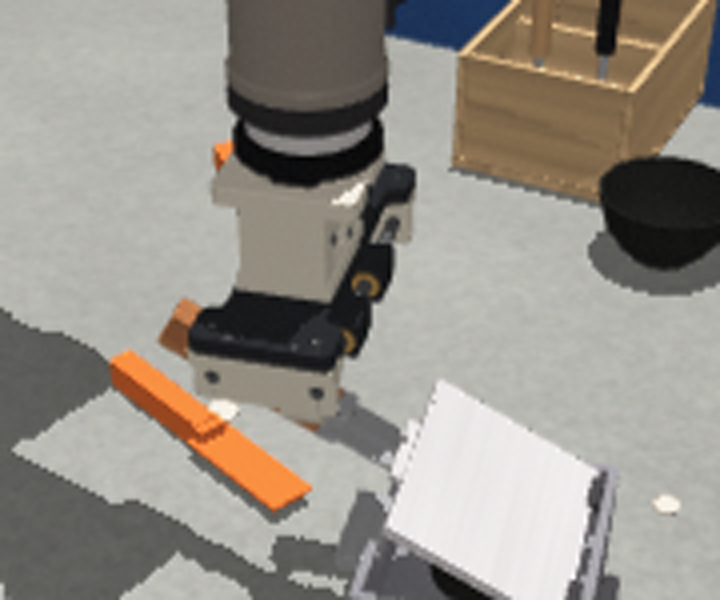

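θ = 26.6° with the blade drooping to match. A little more.

Call:
{"name": "carry_out", "arguments": {
  "motion": [
    [1,-1,0,-2.5,0],
    [1,-2,0,-5,0],
    [1,-3.5,0,-7.5,0],
    [1,-5,0,-10,0],
    [1,-6.5,0,-12.5,0],
    [1,-8,0,-15,0],
    [1,-9.5,0,-17.5,0]
  ]
}}

```text
time: 19.05
tool_pos: [588.1, -35.9, 187.1]
tcp_rot: [3.141, 0.008, -2.924]
contact_force: [-2.0, -0.3, -4.3]
grip_width: 19.8
```

```bash
python3 look.py scene13 200 110 180 150 4; python3 st.py
```

```text
cover angle deg 33.06 1772 1571 maxz 548.8
19.1 [588.4 -35.9 187.5] [ 179.97    0.46 -167.54] F [-2.78 -0.55 -3.82] M [-0.04  0.87  0.  ] g 19.6 q [-0.19  0.49  1.41  0.    1.24 -1.98]
```

View pics/scene13.png

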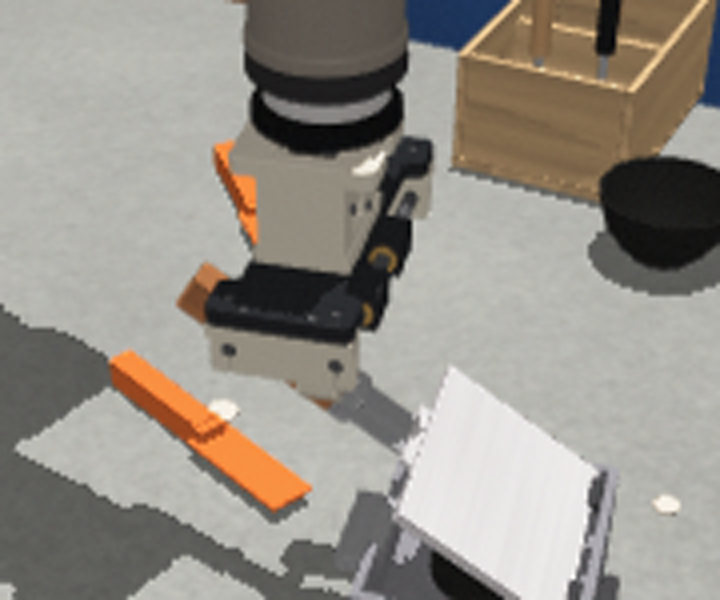

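θ = 33°. Now I'll withdraw and gently use the sill to tilt the blade up again, so the last part can be a push.

Call:
{"name": "carry_out", "arguments": {
  "motion": [
    [1,0,0,3,0],
    [1,10,0,4,0],
    [1,30,0,4,0],
    [1,50,0,4,0],
    [1,72,0,4,0],
    [1,72,0,4,0],
    [1,72,0,4,0]
  ]
}}

```text
time: 19.98
tool_pos: [518.9, -51.5, 183.5]
tcp_rot: [-3.141, 0.01, -2.924]
contact_force: [-0.1, -0.2, -1.5]
grip_width: 19.4
```

```bash
python3 look.py scene14 200 110 180 150 4; python3 st.py; python3 blade.py scene14.npz 90 200
```

```text
cover angle deg 33.25 1735 1575 maxz 168.8
20.02 [519.  -51.4 183.3] [-180.      0.55 -167.54] F [ 0.6  -0.34 -0.21] M [ 0.08 -0.01 -0.05] g 19.8 q [-0.25  0.37  1.61  0.    1.15 -2.04]
435
slope x,y deg [-35.5    2.07]
-180 7 z 197.3 by -26.5 -15.6
-170 10 z 194.7 by -26.7 -7.5
-160 46 z 188.4 by -26.7 25.1
-150 74 z 176.3 by -17.7 16.8
-140 54 z 168.4 by -17.4 18.6
-130 58 z 162.5 by -17.8 18.6
-120 54 z 155.8 by -17.2 18.4
-110 54 z 149.8 by -17.0 17.2
-100 56 z 142.8 by -17.0 18.6
-90 21 z 138.9 by -16.8 17.1
bx max [-87.2 -86.9 -86.6 -86.5 -86.4 -86.4]
sill z 90.59434645927018 -26.857204568663352 26.78081581785759 -83.96005219069528
cover z 137.10221479093525
```

View pics/scene14.png

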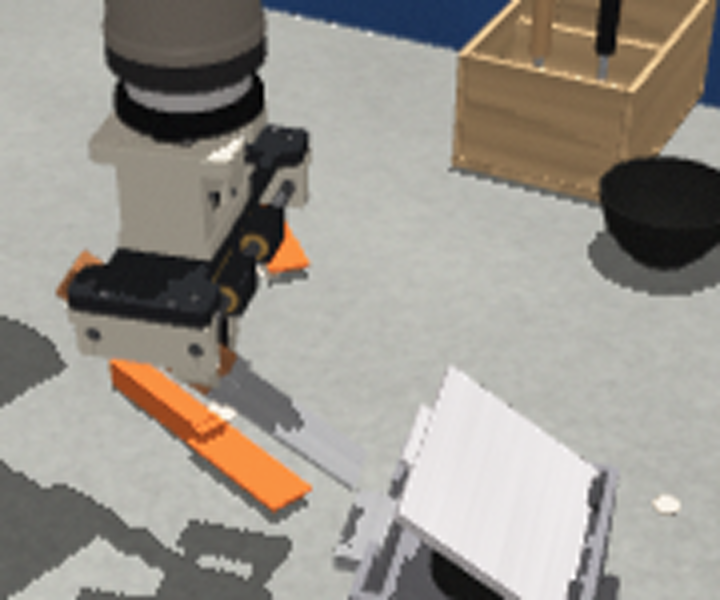

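The cover holds at 33°. The blade droops 32.6°, with its tip about 36 mm above the sill (crop (360,488)). Lowering onto the sill gently.

Call:
{"name": "carry_out", "arguments": {
  "motion": [
    [1,0,0,15,0],
    [1,0,0,26,0],
    [1,0,0,32,0],
    [1,0,0,36,0],
    [1,0,0,40,0],
    [1,0,0,44,0],
    [1,0,0,48,0]
  ]
}}

```text
time: 20.9
tool_pos: [519.6, -51.5, 135.5]
tcp_rot: [-3.141, 0.011, -2.924]
contact_force: [-1.5, -0.4, 3.0]
grip_width: 19.5
```

```bash
python3 look.py scene15 200 110 180 150 4; python3 st.py; python3 blade.py scene15.npz 80 200
```

```text
cover angle deg 33.25 1734 1574 maxz 167.0
20.95 [519.5 -51.4 134.9] [-179.99    0.57 -167.55] F [-0.47  0.03  1.59] M [ 0.01 -0.16 -0.03] g 19.8 q [-0.25  0.42  1.67  0.01  1.03 -2.04]
384
slope x,y deg [-32.18   5.58]
-160 47 z 144.2 by -29.7 26.8
-150 62 z 132.9 by -17.2 18.0
-140 48 z 126.0 by -17.2 17.8
-130 48 z 120.8 by -17.2 15.6
-120 51 z 115.7 by -17.2 17.9
-110 51 z 110.3 by -19.1 17.8
-100 49 z 105.3 by -18.3 17.6
-90 22 z 101.3 by -15.6 16.7
bx max [-87.2 -86.5 -86.3 -86.2 -86.2 -86. ]
sill z 93.61831564370573 -26.66747575801043 26.940487858206726 -83.90024655576688
cover z 136.8223988970488
```

Force is about 3–4 N and the blade is now at 27°. Continuing.

Call:
{"name": "carry_out", "arguments": {
  "motion": [
    [1,0,0,5,0],
    [1,0,0,10,0],
    [1,0,0,15,0],
    [1,0,0,20,0],
    [1,0,0,25,0],
    [1,0,0,30,0],
    [1,0,0,35,0],
    [1,0,0,40,0],
    [1,0,0,45,0]
  ]
}}

```text
time: 22.08
tool_pos: [519.9, -51.3, 89.6]
tcp_rot: [-3.141, 0.01, -2.924]
contact_force: [-0.8, 0.0, 1.6]
grip_width: 19.8
```

```bash
python3 look.py scene16 200 110 180 150 4; python3 st.py; python3 blade.py scene16.npz 80 140
```

```text
cover angle deg 33.31 1741 1574 maxz 168.2
22.12 [519.8 -51.2  89. ] [ 179.99    0.54 -167.56] F [ 0.87 -0.29  0.33] M [ 0.04 -0.3  -0.01] g 19.7 q [-0.25  0.49  1.72  0.01  0.92 -2.04]
315
slope x,y deg [-6.67  4.22]
-160 25 z 103.6 by -16.2 21.9
-150 52 z 101.1 by -17.2 14.4
-140 46 z 96.5 by -17.9 15.1
-130 43 z 95.3 by -18.6 17.8
-120 43 z 94.8 by -16.0 17.0
-110 46 z 95.0 by -17.6 19.4
-100 42 z 94.1 by -16.5 19.3
-90 18 z 94.4 by -16.2 15.4
bx max [-87.6 -87.2 -86.8 -86.2 -86.1 -86. ]
sill z 92.89605248365433 -26.631828649993256 26.469576908626216 -83.93666554320471
cover z 136.59327258334963
```

Call:
{"name": "carry_out", "arguments": {
  "motion": [
    [1,4,0,0,0],
    [1,10,0,4,0],
    [1,12,0,9,0],
    [1,12,0,14,0],
    [1,12,0,19,0],
    [1,12,0,24,0],
    [1,12,0,29,0],
    [1,12,0,34,0],
    [1,12,0,40,0],
    [1,12,0,40,0]
  ]
}}

```text
time: 23.38
tool_pos: [507.8, -53.6, 48.2]
tcp_rot: [3.141, 0.008, -2.924]
contact_force: [-0.6, 0.8, 0.8]
grip_width: 19.3
```

```bash
python3 look.py scene17 200 110 180 150 4; python3 st.py; python3 blade.py scene17.npz 40 140
```

```text
cover angle deg 33.27 1740 1565 maxz 167.4
23.43 [507.7 -53.7  48.4] [ 179.95    0.44 -167.55] F [-0.39  0.7   0.65] M [ 0.01  0.03 -0.05] g 19.9 q [-0.26  0.53  1.79  0.01  0.81 -2.05]
424
slope x,y deg [-6.94  3.03]
-170 24 z 70.0 by -17.0 16.2
-160 91 z 70.0 by -28.8 28.4
-150 102 z 129.1 by -29.7 29.7
-140 35 z 73.1 by -16.5 17.0
-130 36 z 76.6 by -16.4 16.0
-120 40 z 81.3 by -17.9 20.8
-110 39 z 84.6 by -17.2 17.7
-100 37 z 88.9 by -18.4 18.0
-90 19 z 91.7 by -16.5 16.2
bx max [-87.2 -86.9 -86.9 -86.6 -86.3 -86.2]
sill z 91.5064638249753 -26.723023272384683 26.225806213322723 -83.60802786124395
cover z 136.6109643757045
```

View pics/scene17.png

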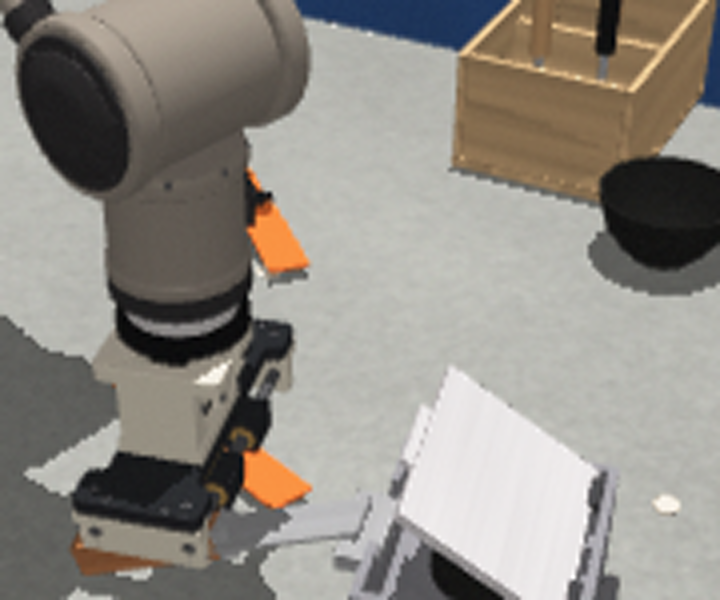

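The blade is now tip-up 21.6° and the cover is unmoved at 33.3°. Computing the arc for pushing the tip on the underside near the front edge.

```bash
cat > arc.py <<'E'
import numpy as np,sys
from plant import bot
tipx,tipz=float(sys.argv[1]),float(sys.argv[2]); u=[float(v) for v in sys.argv[3].split(",")]; ths=[float(v) for v in sys.argv[4].split(",")]
o=bot.get_obs();p=o["tool_pos"];a=np.radians(12.4);h=103.7
b=(p[:2]-[681,-17.3])@[np.cos(a),np.sin(a)]
lat=(p[:2]-[681,-17.3])@[-np.sin(a),np.cos(a)]
print("tcp base",b.round(1),lat.round(1),p[2].round(1),"F",o["contact_force"].round(1))
for k,t in enumerate(ths):
    uu=np.interp(t,[ths[0],ths[-1]],[u[0],u[-1]]);T=np.radians(t)
    P=np.array([54,h])+uu*np.array([-np.cos(T),np.sin(T)])+8*np.array([-np.sin(T),-np.cos(T)])
    d=P-[tipx,tipz]-[b,p[2]]
    print(t,"P",P.round(0),"dx",(-d[0]).round(1),"dz",(-d[1]).round(1))
E
python3 arc.py 101 48 112,112 28,33,36,40,44,48,52,56,60,65,70
```

```text
tcp base -177.1 1.7 48.4 F [-0.4  0.7  0.6]
28.0 P [-49. 149.] dx -27.4 dz -52.8
33.0 P [-44. 158.] dx -31.8 dz -61.6
36.0 P [-41. 163.] dx -34.8 dz -66.7
40.0 P [-37. 170.] dx -39.1 dz -73.2
44.0 P [-32. 176.] dx -43.9 dz -79.3
48.0 P [-27. 182.] dx -49.2 dz -85.2
52.0 P [-21. 187.] dx -54.8 dz -90.6
56.0 P [-15. 192.] dx -60.8 dz -95.7
60.0 P [ -9. 197.] dx -67.1 dz -100.3
65.0 P [ -1. 202.] dx -75.5 dz -105.4
70.0 P [  8. 206.] dx -84.2 dz -109.8
```

Call:
{"name": "carry_out", "arguments": {
  "motion": [
    [1,0,0,-15,0],
    [1,-10,1,-30,0],
    [1,-28,1.5,-44,0],
    [1,-30,1.5,-50,0],
    [1,-31,1.5,-55,0],
    [1,-32,1.5,-60,0],
    [1,-33,1.5,-64,0],
    [1,-35,1.5,-67,0],
    [1,-37,1.5,-70,0]
  ]
}}

```text
time: 24.55
tool_pos: [542.2, -44.4, 118.3]
tcp_rot: [3.14, 0.006, -2.924]
contact_force: [-4.4, -1.0, -3.7]
grip_width: 19.7
```

```bash
python3 look.py scene18 200 110 180 150 4; python3 st.py; python3 blade.py scene18.npz 90 180
```

```text
cover angle deg 37.74 1742 1512 maxz 174.6
24.6 [542.8 -44.4 118.8] [ 179.94    0.39 -167.55] F [-2.95 -0.99 -2.72] M [-0.07  0.73  0.05] g 20.1 q [-0.22  0.48  1.63  0.    1.03 -2.01]
197
slope x,y deg [16.87  5.  ]
-140 8 z 139.6 by 4.8 29.2
-130 45 z 140.5 by -17.2 18.3
-120 44 z 136.2 by -14.6 19.1
-110 40 z 140.0 by -14.9 20.9
-100 40 z 143.6 by -15.5 19.5
-90 18 z 146.7 by -16.9 21.2
bx max [-87.7 -87.6 -87.4 -86.8 -86.6 -86.2]
sill z 91.62332848360973 -26.6837595367359 26.94641351142873 -83.95666952039595
cover z 140.02269364881545
```

View pics/scene18.png

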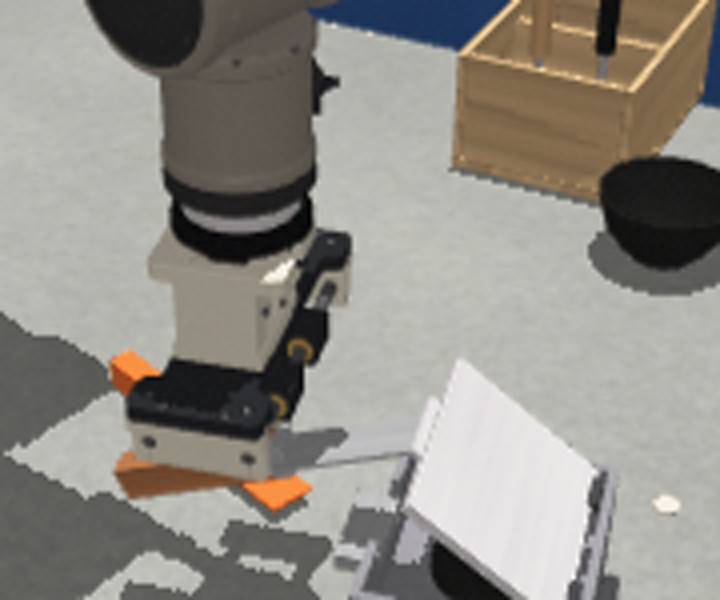

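Pushing works: cover at 37.7°, blade still about 19° tip-up. Following the arc.

```bash
python3 arc.py 103 44.5 112,108 38,42,46,50,54,58,62,66,70,75
```

```text
tcp base -140.8 3.2 118.8 F [-2.9 -1.  -2.7]
38.0 P [-39. 166.] dx 1.4 dz -3.0
42.0 P [-34. 172.] dx -3.5 dz -9.1
46.0 P [-29. 178.] dx -8.8 dz -14.8
50.0 P [-23. 183.] dx -14.5 dz -20.0
54.0 P [-17. 188.] dx -20.5 dz -24.9
58.0 P [-11. 193.] dx -26.8 dz -29.3
62.0 P [ -4. 197.] dx -33.3 dz -33.2
66.0 P [  2. 200.] dx -40.1 dz -36.7
70.0 P [  9. 203.] dx -47.1 dz -39.6
75.0 P [ 18. 206.] dx -56.1 dz -42.6
```

Call:
{"name": "carry_out", "arguments": {
  "motion": [
    [1,-2,0,-5,0],
    [1,-5,0,-9.5,0],
    [1,-9,0,-15,0],
    [1,-14.5,0,-20,0],
    [1,-20.5,0,-25,0],
    [1,-27,0,-29,0],
    [1,-27,0,-29,0]
  ]
}}

```text
time: 25.48
tool_pos: [570.5, -38.5, 148.8]
tcp_rot: [3.141, 0.01, -2.924]
contact_force: [-0.2, 0.5, -0.8]
grip_width: 19.7
```

```bash
python3 look.py scene19 200 110 180 150 4; python3 blade.py scene19.npz 90 200;  python3 arc.py 103 44.5 109,105 50,54,58,62,66,70,75,80,85,90,95
```

```text
cover angle deg 59.07 1460 1054 maxz 491.7
89
slope x,y deg [22.02  5.52]
-120 4 z 162.4 by -24.6 -22.0
-110 13 z 161.1 by -24.8 23.7
-100 45 z 169.6 by -15.9 14.1
-90 20 z 165.4 by -16.0 18.0
bx max [-87.4 -87.3 -87.2 -86.8 -86.3 -86.2]
sill z 407.10139764822736 -26.635990912518846 26.976612411695843 -83.98454334394825
cover z 157.226008710256
tcp base -112.7 3.0 148.7 F [-0.3 -0.3 -1. ]
50.0 P [-22. 182.] dx 12.5 dz 11.1
54.0 P [-16. 187.] dx 6.6 dz 6.3
58.0 P [-10. 191.] dx 0.5 dz 1.9
62.0 P [ -4. 195.] dx -6.0 dz -2.1
66.0 P [  3. 199.] dx -12.6 dz -5.6
70.0 P [ 10. 202.] dx -19.5 dz -8.6
75.0 P [ 19. 205.] dx -28.3 dz -11.6
80.0 P [ 28. 207.] dx -37.4 dz -13.9
85.0 P [ 37. 208.] dx -46.5 dz -15.3
90.0 P [ 46. 209.] dx -55.7 dz -16.0
95.0 P [ 55. 209.] dx -64.9 dz -15.8
```

View pics/scene19.png

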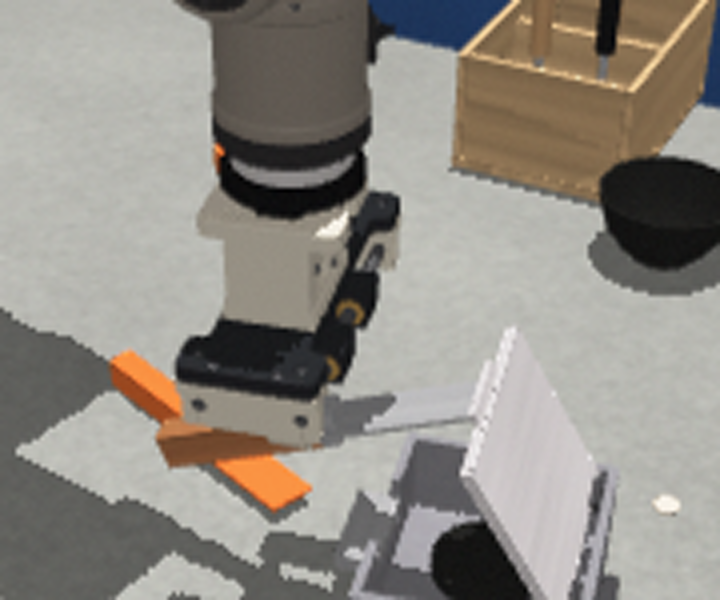

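59° now. Following on to vertical.

Call:
{"name": "carry_out", "arguments": {
  "motion": [
    [1,-6,-1,-2,0],
    [1,-13,-2,-5.5,0],
    [1,-20,-3,-8,0],
    [1,-28,-3,-10,0],
    [1,-36,-3,-11,0],
    [1,-44,-3,-11,0],
    [1,-52,-3,-11,0],
    [1,-60,-3,-11,0],
    [1,-60,-3,-11,0]
  ]
}}

```text
time: 26.65
tool_pos: [630.4, -28.4, 160.1]
tcp_rot: [3.142, 0.011, -2.924]
contact_force: [-0.6, -0.4, -1.4]
grip_width: 19.8
```

```bash
python3 look.py scene20 200 90 180 150 4;  python3 arc.py 103 44.5 105,90 85,90,95,100,105,110,114.6
```

```text
cover angle deg 74.78 1191 755 maxz 524.8
tcp base -52.1 0.0 160.1 F [-0.8 -0.3 -1.7]
85.0 P [ 37. 208.] dx 14.0 dz -3.0
90.0 P [ 46. 206.] dx 4.9 dz -1.6
95.0 P [ 55. 204.] dx -3.8 dz 0.7
100.0 P [ 63. 201.] dx -12.1 dz 3.6
105.0 P [ 71. 197.] dx -19.9 dz 7.2
110.0 P [ 78. 193.] dx -27.1 dz 11.4
114.6 P [ 84. 189.] dx -33.3 dz 15.7
```

View pics/scene20.png

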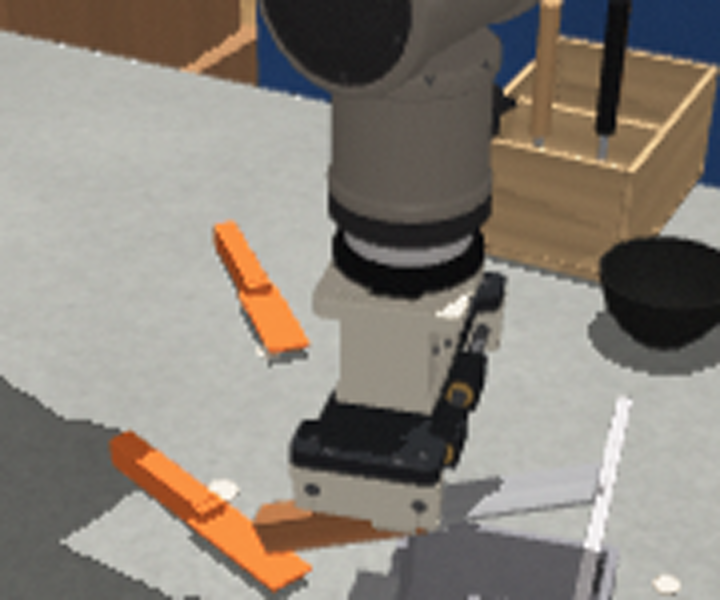

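About 92°. Pushing back gently toward the stop.

Call:
{"name": "carry_out", "arguments": {
  "motion": [
    [1,-5,0,1,0],
    [1,-10,0,2,0],
    [1,-15,0,4,0],
    [1,-20,0,6,0],
    [1,-24,0,8,0],
    [1,-28,0,10,0],
    [1,-31,0,12,0]
  ]
}}

```text
time: 27.58
tool_pos: [660.8, -21.6, 148.3]
tcp_rot: [3.141, 0.011, -2.924]
contact_force: [-2.2, -0.2, 0.6]
grip_width: 19.6
```

```bash
python3 look.py scene21 200 90 180 150 4;  python3 st.py
```

```text
cover angle deg 72.62 1525 994 maxz 513.7
27.62 [661.  -21.6 148. ] [ 179.99    0.63 -167.54] F [-2.41 -0.3   0.46] M [0.02 0.05 0.01] g 19.6 q [-0.15  0.65  1.23  0.    1.25 -1.94]
```

View pics/scene21.png

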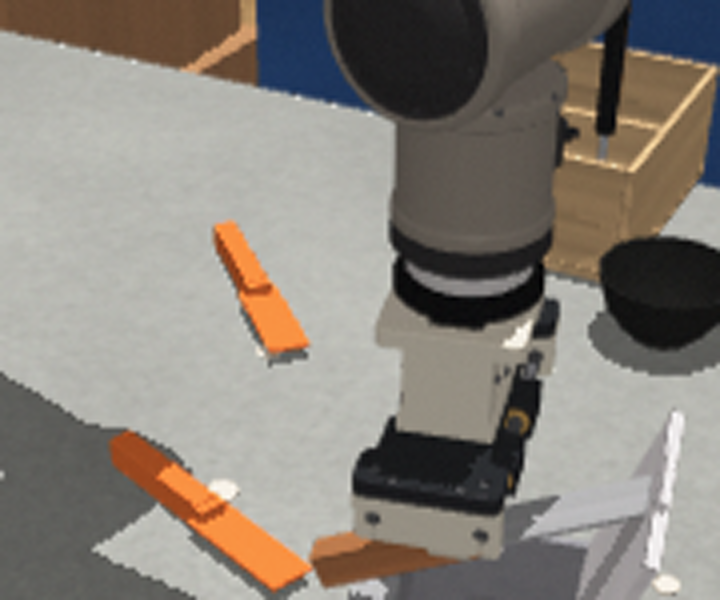

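Call:
{"name": "carry_out", "arguments": {
  "motion": [
    [1,-2,0,1,0],
    [1,-4,0,2,0],
    [1,-6,0,3,0],
    [1,-6,0,3,0]
  ]
}}

```text
time: 28.12
tool_pos: [667.1, -20.2, 145.0]
tcp_rot: [3.141, 0.011, -2.924]
contact_force: [-1.8, 0.1, 0.9]
grip_width: 19.8
```

Call:
{"name": "carry_out", "arguments": {
  "motion": [
    [1,-1.5,0,0.5,0],
    [1,-3,0,1,0],
    [1,-3,0,1,0]
  ]
}}

```text
time: 28.5
tool_pos: [670.2, -19.5, 144.0]
tcp_rot: [3.141, 0.011, -2.924]
contact_force: [-2.8, -1.2, 0.1]
grip_width: 19.8
```

```bash
cat > cov.py <<'E'
from plant import bot
from h import *
import sys
a=np.radians(12.4);C=np.array([681,-17.3])
for n in("scene","top"):
    c=bot.capture(n)
    W=world(c);D=W[...,:2]-C; bx=D@[np.cos(a),np.sin(a)]; by=D@[-np.sin(a),np.cos(a)]; z=W[...,2]
    for lo in range(110,225,15):
        m=(bx>30)&(bx<125)&(abs(by)<66)&(z>=lo)&(z<lo+15)
        if m.sum()>5: print(n,lo,m.sum(),"bx",np.percentile(bx[m],[5,25,50,75,95]).round(0))
E
python3 cov.py; python3 st.py
```

```text
scene 110 98 bx [49. 50. 52. 54. 55.]
scene 125 101 bx [56. 57. 59. 61. 63.]
scene 140 86 bx [63. 64. 66. 67. 69.]
scene 155 89 bx [69. 71. 73. 75. 76.]
scene 170 212 bx [32. 41. 51. 79. 82.]
scene 185 250 bx [58. 68. 80. 85. 89.]
scene 200 213 bx [ 87.  91.  94.  97. 100.]
scene 215 13 bx [96. 97. 98. 98. 99.]
top 125 11 bx [56. 58. 60. 61. 63.]
top 140 14 bx [60. 63. 64. 66. 67.]
top 155 8 bx [68. 71. 72. 77. 79.]
top 170 12 bx [72. 76. 79. 81. 84.]
top 185 14 bx [81. 84. 86. 87. 88.]
top 200 12 bx [89. 91. 92. 96. 99.]
28.6 [670.1 -19.5 144.1] [ 179.99    0.66 -167.53] F [-2.48 -0.99  0.83] M [ 0.04  0.13 -0.  ] g 19.7 q [-0.15  0.67  1.2   0.    1.26 -1.94]
```

Cover slope measures 24.5° past vertical (θ ≈ 114.5°), which is the stop. One small push to confirm.

Call:
{"name": "carry_out", "arguments": {
  "motion": [
    [1,-1.5,0,0,0],
    [1,-2.5,0,0,0],
    [1,-2.5,0,0,0]
  ]
}}

```text
time: 28.98
tool_pos: [671.2, -19.2, 143.1]
tcp_rot: [3.141, 0.008, -2.924]
contact_force: [-6.9, -1.9, -1.1]
grip_width: 20.0
```

```bash
python3 cov.py | grep scene; python3 st.py
```

```text
scene 110 103 bx [49. 51. 52. 54. 55.]
scene 125 98 bx [56. 57. 59. 61. 62.]
scene 140 85 bx [63. 64. 66. 68. 69.]
scene 155 87 bx [69. 71. 73. 74. 76.]
scene 170 222 bx [33. 42. 53. 79. 82.]
scene 185 240 bx [59. 69. 81. 86. 89.]
scene 200 211 bx [ 88.  92.  94.  98. 100.]
scene 215 12 bx [97. 97. 98. 99. 99.]
29.07 [671.2 -19.2 143.2] [ 179.95    0.44 -167.54] F [-6.44 -1.38 -0.32] M [-0.08  0.79 -0.02] g 19.5 q [-0.14  0.67  1.2   0.    1.26 -1.93]
```

At the stop (force rose to 7 N, cover not moving). Withdrawing and carrying the spatula back to its free spot.

Call:
{"name": "carry_out", "arguments": {
  "motion": [
    [1,4,0,0,0],
    [1,20,0,-4,0],
    [1,45,0,-10,0],
    [1,75,0,-15,0],
    [1,110,0,-15,0],
    [1,140,0,-15,0],
    [1,140,0,-15,0]
  ]
}}

```text
time: 29.95
tool_pos: [533.2, -49.6, 157.6]
tcp_rot: [3.141, 0.008, -2.925]
contact_force: [0.8, 0.5, -1.4]
grip_width: 19.7
```

```bash
python3 st.py 529 273.3 120 203; python3 cov.py | grep scene
```

```text
29.95 [533.2 -49.6 157.6] [ 179.95    0.47 -167.59] F [ 0.76  0.48 -1.4 ] M [ 0.08 -0.01  0.06] g 19.7 q [-0.24  0.42  1.61  0.    1.11 -2.03]
(array([-65. , 316.2,  38.4]), 'spin', np.float64(-10.6))
scene 110 104 bx [49. 51. 52. 54. 55.]
scene 125 108 bx [56. 57. 59. 61. 62.]
scene 140 116 bx [63. 64. 66. 68. 69.]
scene 155 119 bx [70. 71. 73. 75. 76.]
scene 170 120 bx [76. 78. 80. 81. 83.]
scene 185 131 bx [83. 85. 87. 88. 90.]
scene 200 198 bx [ 90.  92.  95.  98. 100.]
scene 215 7 bx [ 97.  97.  97.  99. 100.]
```

Call:
{"name": "carry_out", "arguments": {
  "motion": [
    [1,0,40,0,-2],
    [1,-12,85,5,-4],
    [1,-25,130,10,-6],
    [1,-38,180,20,-8],
    [1,-50,230,25,-10],
    [1,-60,280,30,-10.6],
    [1,-65,316,35,-10.6],
    [1,-65,316,38,-10.6],
    [1,-65,316,38,-10.6]
  ]
}}

```text
time: 31.18
tool_pos: [531.2, 273.1, 119.8]
tcp_rot: [-3.14, 0.009, -2.739]
contact_force: [0.8, -0.2, 0.1]
grip_width: 19.8
```

```bash
python3 look.py scene22 230 90 180 150 4;  python3 st.py 529 273.3 50 203
```

```text
cover angle deg -65.34 810 732 maxz 216.3
31.23 [531.4 272.5 120.2] [-179.89    0.55 -156.98] F [-0.09  0.08 -0.91] M [0.08 0.03 0.04] g 19.9 q [ 0.35  0.57  1.47 -0.    1.1  -1.63]
(array([ 2.6,  1.8, 70.1]), 'spin', np.float64(0.0))
```

View pics/scene22.png

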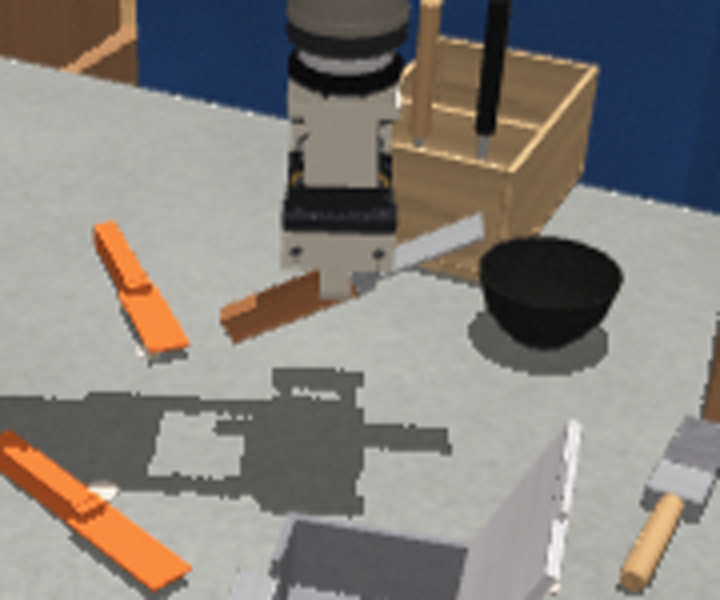

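The spatula is tip-up about 20° over its old spot, which is clear. The cover stands open. Lowering; the handle's tail will level the spatula on the bench.

Call:
{"name": "carry_out", "arguments": {
  "motion": [
    [1,2,1,30,0],
    [1,2,1,60,0],
    [1,2,1,75,0],
    [1,2,1,80,0],
    [1,2,1,85,0],
    [1,2,1,90,0],
    [1,2,1,94,0],
    [1,2,1,98,0]
  ]
}}

```text
time: 32.22
tool_pos: [530.1, 273.0, 22.1]
tcp_rot: [-3.14, 0.01, -2.74]
contact_force: [1.6, 0.6, 3.2]
grip_width: 19.6
```

```bash
python3 st.py
```

```text
32.23 [530.1 273.   22.1] [-179.9     0.56 -156.98] F [1.64 0.65 3.2 ] M [ 0.09 -0.08  0.02] g 19.6 q [ 0.35  0.69  1.56 -0.    0.88 -1.62]
```

Call:
{"name": "carry_out", "arguments": {
  "motion": [
    [1,0,0,4,0],
    [1,0,0,8,0],
    [1,0,0,11,0],
    [1,0,0,13.5,0],
    [1,0,0,15.5,0],
    [1,0,0,15.5,0]
  ]
}}

```text
time: 32.98
tool_pos: [530.0, 273.0, 6.4]
tcp_rot: [-3.14, 0.009, -2.74]
contact_force: [1.7, 0.6, 2.4]
grip_width: 19.9
```

```bash
python3 look.py scene23 250 120 130 110 6;  python3 st.py
```

```text
cover angle deg -65.36 812 733 maxz 216.2
33.02 [530.  273.    6.4] [-179.9     0.52 -156.97] F [ 1.63 -0.3   1.93] M [0.15 0.02 0.02] g 19.9 q [ 0.35  0.71  1.57 -0.    0.85 -1.62]
```

View pics/scene23.png

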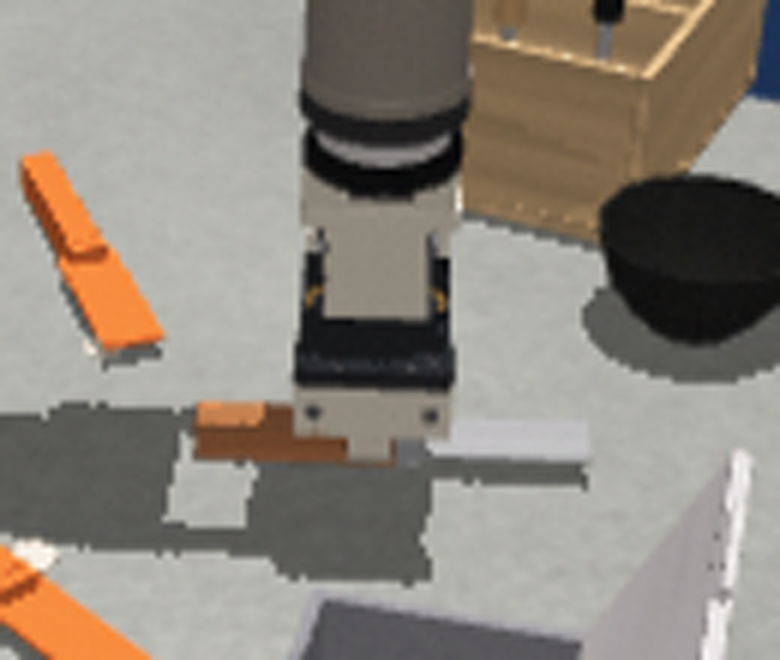

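The spatula lies nearly flat (handle crop (200–395,405–465), blade to (590,450)). Releasing.

Call:
{"name": "carry_out", "arguments": {
  "motion": [
    [1,0,0,1.2,0],
    [0.5,0,0,1,0],
    [0.2,0,0,1,0],
    [0,0,0,0,0],
    [0,0,0,0,0],
    [0,0,0,0,0],
    [0,0,0,-40,0],
    [0,0,0,-90,0],
    [0,0,0,-150,0],
    [0,0,0,-160,0]
  ]
}}

```text
time: 34.28
tool_pos: [530.6, 273.5, 171.3]
tcp_rot: [-3.139, 0.018, -2.74]
contact_force: [-0.4, 0.1, 0.2]
grip_width: 91.8
```

```bash
python3 look.py scene24 250 120 130 110 6;  python3 st.py 499 -418.4 170 190; python3 - <<'E'
from h import *
c=load("scene24.npz");W=world(c);x,y,z=W[...,0],W[...,1],W[...,2]
hsv=cv2.cvtColor(c["color"],cv2.COLOR_RGB2HSV)
B=(x>545)&(x<640)&(y>260)&(y<330)&(z>7)&(z<30)
A=np.c_[x[B],y[B],np.ones(B.sum())];k,*_=np.linalg.lstsq(A,z[B],rcond=None);print(B.sum(),np.median(z[B]),np.degrees(np.arctan(k[:2])))
H=(x>430)&(x<545)&(y>210)&(y<310)&(z>12)&(hsv[...,1]>100)
print(np.percentile(z[H],[50,90,98]))
E
```

```text
cover angle deg -65.37 813 734 maxz 216.0
34.33 [530.  273.2 170.2] [-179.88    0.9  -156.97] F [0.08 0.75 1.03] M [ 0.07  0.04 -0.06] g 91.8 q [ 0.35  0.51  1.42 -0.    1.2  -1.62]
(array([ 299.1, -624.4,   -3.2]), 'spin', np.float64(13.0))
228 14.256876155799262 [-1.30011694 -1.60450092]
[ 23.29238172  26.82693385 357.79864326]
```

View pics/scene24.png

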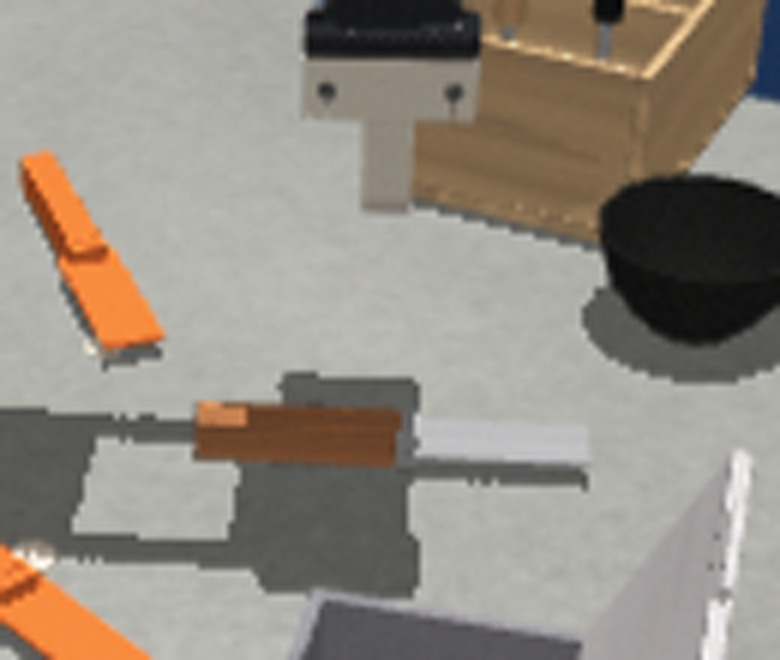

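The spatula lies flat, blade top at 14. Next, the tall jar at (499,-418), cap top 119.5. It's taller and slimmer than the squat jar at (592,-313).

Call:
{"name": "carry_out", "arguments": {
  "motion": [
    [0,30,-62,-15,2],
    [0,60,-125,-20,4],
    [0,90,-187,-20,6],
    [0,120,-250,-20,8],
    [0,150,-312,-20,10],
    [0,180,-375,-20,11],
    [0,210,-437,-20,11],
    [0,240,-500,-20,11],
    [0,270,-562,-20,11],
    [0,299,-624,-20,11]
  ]
}}

```text
time: 35.58
tool_pos: [500.5, -350.8, 185.1]
tcp_rot: [3.138, 0.014, -2.932]
contact_force: [1.0, 0.4, -0.7]
grip_width: 91.9
```

```bash
python3 st.py 499 -418.4 170 192
```

```text
35.58 [ 500.5 -350.8  185.1] [ 179.79    0.81 -167.98] F [ 0.98  0.37 -0.67] M [0.02 0.   0.09] g 91.9 q [-0.74  0.53  1.34  0.01  1.27 -2.53]
(array([ 15.7, -65.8,  14.7]), 'spin', np.float64(0.0))
```

Call:
{"name": "carry_out", "arguments": {
  "motion": [
    [0,10,-40,0,0],
    [0,15.7,-65.8,10,0],
    [0,15.7,-65.8,14,0],
    [0,15.7,-65.8,14,0]
  ]
}}

```text
time: 36.08
tool_pos: [498.6, -417.0, 169.1]
tcp_rot: [3.135, 0.013, -2.932]
contact_force: [1.1, 0.1, 0.4]
grip_width: 91.8
```

```bash
python3 st.py 499 -418.4 72 192; python3 - <<'E'
from plant import bot
from h import *
for n,r in(("scene",(90,270,180,150,4)),("top",(340,160,130,110,6))):
    c=bot.capture(n); np.savez(n+"25.npz",**c); crop(c,*r,f"pics/{n}25.png")
E
```

```text
36.08 [ 498.6 -417.   169.1] [ 179.62    0.73 -167.97] F [1.13 0.06 0.39] M [ 0.    0.01 -0.09] g 91.8 q [-0.82  0.62  1.23  0.01  1.29 -2.61]
(array([ 1.2, -2.1, 97.1]), 'spin', np.float64(0.0))
```

View pics/scene25.png

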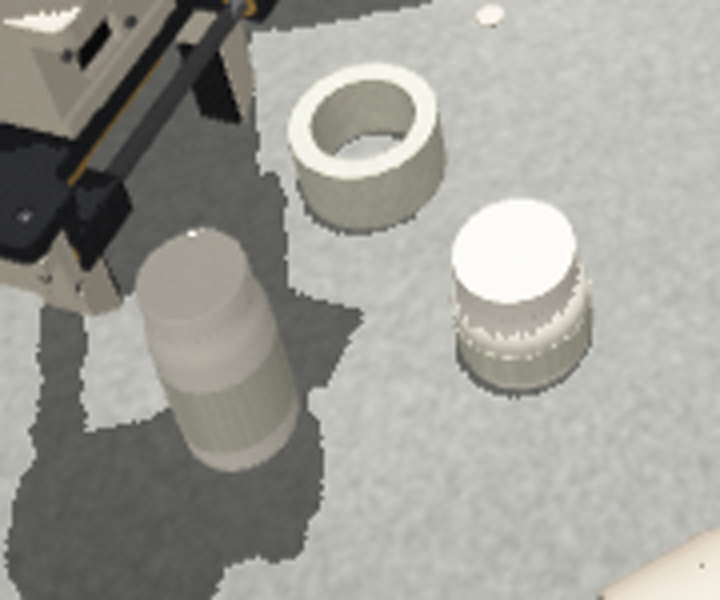

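The tall slim jar is at crop (190,270), cap at about z 95–120. I'll grip just below the cap, with the fingers on the jar's body.

Call:
{"name": "carry_out", "arguments": {
  "motion": [
    [0,1.2,-1.5,30,0],
    [0,1.2,-2,60,0],
    [0,1.2,-2,90,0],
    [0,1.2,-2,102,0],
    [0,1.2,-2,107,0],
    [0,1.2,-2,107,0],
    [0,1.2,-2,107,0]
  ]
}}

```text
time: 37.05
tool_pos: [500.4, -419.0, 64.9]
tcp_rot: [3.139, 0.015, -2.931]
contact_force: [-0.2, 0.2, -0.5]
grip_width: 91.8
```

Call:
{"name": "carry_out", "arguments": {
  "motion": [
    [0.4,0,0,0,0],
    [1,0,0,0,0],
    [1,0,0,0,0],
    [1,0,0,0,0],
    [1,0,0,0,0],
    [1,0,0,0,0]
  ]
}}

```text
time: 37.8
tool_pos: [500.4, -418.8, 64.8]
tcp_rot: [3.139, 0.015, -2.931]
contact_force: [0.9, 1.4, -0.0]
grip_width: 53.1
```

```bash
python3 st.py 499 -418.4 180 192; python3 look.py scene26 60 250 180 150 4
```

```text
37.8 [ 500.4 -418.8   64.8] [ 179.84    0.85 -167.91] F [ 0.9   1.41 -0.04] M [0.18 0.11 0.01] g 53.1 q [-0.82  0.72  1.34  0.02  1.07 -2.61]
(array([  -0.5,    1. , -115.2]), 'spin', np.float64(0.1))
cover angle deg -65.31 828 742 maxz 216.1
```

View pics/scene26.png

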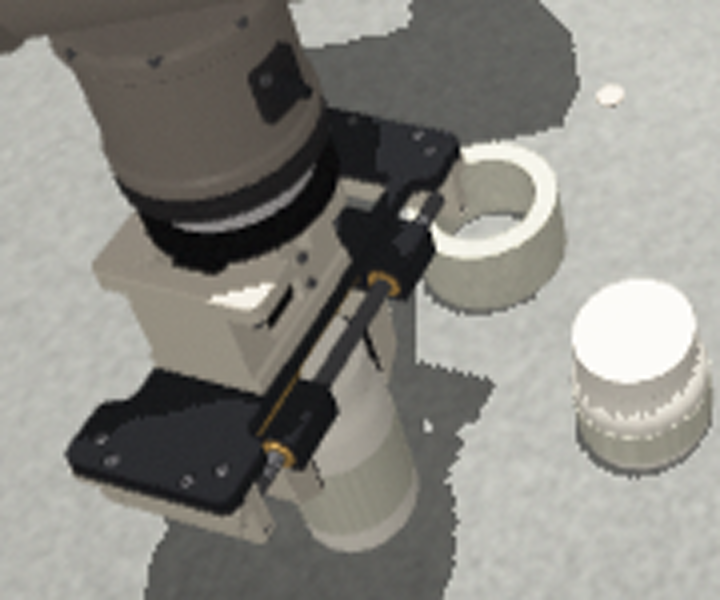

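Call:
{"name": "carry_out", "arguments": {
  "motion": [
    [1,0,0,0,0],
    [1,0,0,-10,0],
    [1,0,0,-50,0],
    [1,0,0,-100,0],
    [1,0,0,-130,0],
    [1,0,0,-130,0]
  ]
}}

```text
time: 38.6
tool_pos: [499.4, -420.7, 197.9]
tcp_rot: [-3.139, 0.018, -2.93]
contact_force: [0.4, -0.6, -3.3]
grip_width: 52.9
```

```bash
python3 st.py 681 -17.3 190 192.4
```

```text
38.6 [ 499.4 -420.7  197.9] [-179.85    1.03 -167.9 ] F [ 0.37 -0.56 -3.32] M [ 0.02  0.   -0.06] g 52.9 q [-0.82  0.59  1.19  0.01  1.34 -2.61]
(array([-261.9,  356.4,   11.7]), 'spin', np.float64(-0.3))
```

Call:
{"name": "carry_out", "arguments": {
  "motion": [
    [1,-20,30,0,0],
    [1,-50,72,0,0],
    [1,-85,118,0,0],
    [1,-120,164,2,0],
    [1,-155,210,4,0],
    [1,-190,258,6,0],
    [1,-220,300,8,0],
    [1,-245,335,8,-0.3],
    [1,-262,356,8,-0.3],
    [1,-262,356,8,-0.3]
  ]
}}

```text
time: 39.85
tool_pos: [680.8, -15.3, 191.0]
tcp_rot: [-3.14, 0.015, -2.922]
contact_force: [-0.0, -0.9, -2.2]
grip_width: 53.3
```

```bash
python3 st.py 681 -17.3 150 192.4; python3 - <<'E'
from plant import bot
from h import *
c=bot.capture("scene"); np.savez("scene27.npz",**c); crop(c,230,130,180,150,4,"pics/scene27.png")
c=bot.capture("top"); np.savez("top27.npz",**c); crop(c,220,110,130,110,5,"pics/top27.png")
E
```

```text
39.85 [680.8 -15.3 191. ] [-179.93    0.84 -167.43] F [-0.04 -0.92 -2.21] M [-0.05  0.04  0.04] g 53.3 q [-0.14  0.65  1.1   0.    1.37 -1.93]
(array([ 0.8, -2. , 41. ]), 'spin', np.float64(0.2))
```

View pics/scene27.png

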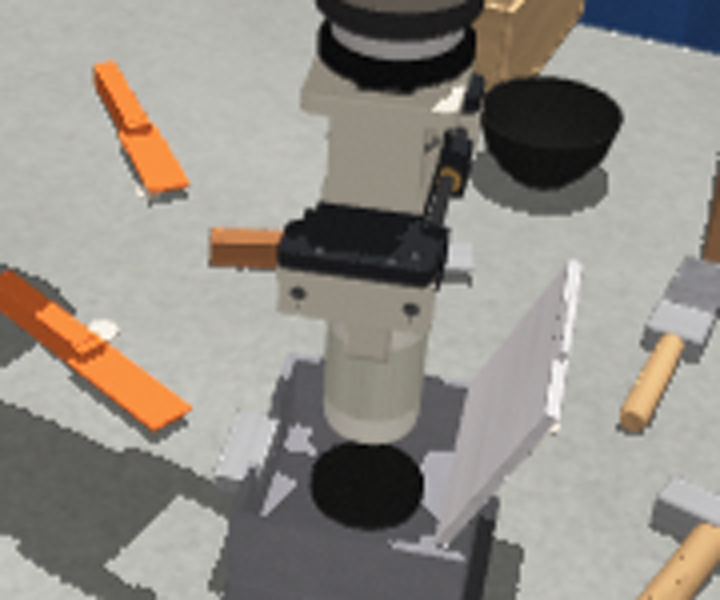

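The jar is above the black pad (crop (367,485)). Checking the pad's centre in both geometry and depth.

```bash
python3 - <<'E'
from h import *
c=load("scene27.npz");p=proj(c,[681,-17.3,81.7]);print("proj pad in crop",(p-[230,130])*4)
W=world(c);hsv=cv2.cvtColor(c["color"],cv2.COLOR_RGB2HSV);x,y,z=W[...,0],W[...,1],W[...,2]
m=(z>75)&(z<90)&(hsv[...,2]<45)&(abs(x-681)<50)&(abs(y+17)<50)
(cx,cy),r=cv2.minEnclosingCircle(np.c_[x[m],y[m]].astype(np.float32));print("pad",m.sum(),cx,cy,r,np.median(z[m]))
pr=[(proj(c,[680.8,-15.3,126])-[230,130])*4];print("jar bottom exp",pr)
# jar side points
m=(z>128)&(z<150)&(np.hypot(x-681,y+17)<40)
P=np.c_[x[m],y[m]];f=lambda q:np.hypot(P[:,0]-q[0],P[:,1]-q[1])-27
from scipy.optimize import least_squares
s=least_squares(f,[681,-17],loss="soft_l1");print("jar",m.sum(),s.x,np.abs(f(s.x)).mean(),"minz")
E
```

```text
proj pad in crop [364.29217113 475.72105905]
pad 463 682.653076171875 -17.986204147338867 33.302947998046875 81.55637125424903
jar bottom exp [array([370.16888985, 415.9958846 ])]
jar 158 [679.36748862 -14.78468967] 0.7110205892456224 minz
```

Jar axis is about 3 mm off the pad centre. Correcting and lowering to just above the pad.

Call:
{"name": "carry_out", "arguments": {
  "motion": [
    [1,-1.6,-3,0,0],
    [1,-1.6,-3,12,0],
    [1,-1.6,-3,25,0],
    [1,-1.6,-3,35,0],
    [1,-1.6,-3,40,0],
    [1,-1.6,-3,40,0]
  ]
}}

```text
time: 40.7
tool_pos: [683.0, -20.3, 151.3]
tcp_rot: [-3.14, 0.014, -2.925]
contact_force: [0.1, -0.2, -2.9]
grip_width: 53.3
```

Call:
{"name": "carry_out", "arguments": {
  "motion": [
    [1,0,0,1,0],
    [1,0,0,2,0],
    [1,0,0,3,0],
    [1,0,0,4,0],
    [1,0,0,5,0],
    [1,0,0,6,0],
    [1,0,0,6,0]
  ]
}}

```text
time: 41.58
tool_pos: [683.2, -20.3, 145.8]
tcp_rot: [-3.139, 0.015, -2.925]
contact_force: [-0.4, 1.0, 0.7]
grip_width: 53.0
```

```bash
python3 st.py 682 -17.7 137 192.4
```

```text
41.58 [683.2 -20.3 145.8] [-179.88    0.85 -167.58] F [-0.44  0.98  0.73] M [0.04 0.12 0.01] g 53.0 q [-0.14  0.69  1.16  0.    1.28 -1.93]
(array([0.7, 2.8, 8.8]), 'spin', np.float64(0.0))
```

Pad contact felt (about 3 N). Pressing on gradually.

Call:
{"name": "carry_out", "arguments": {
  "motion": [
    [1,0,0,1,0],
    [1,0,0,2,0],
    [1,0,0,3,0],
    [1,0,0,4,0],
    [1,0,0,5,0],
    [1,0,0,6,0],
    [1,0,0,7,0],
    [1,0,0,7,0]
  ]
}}

```text
time: 42.58
tool_pos: [683.5, -20.3, 139.2]
tcp_rot: [-3.139, 0.015, -2.925]
contact_force: [-1.9, 0.7, 6.2]
grip_width: 53.1
```

```bash
python3 st.py
```

```text
42.58 [683.5 -20.3 139.2] [-179.87    0.88 -167.58] F [-1.85  0.72  6.24] M [ 0.18  0.35 -0.03] g 53.1 q [-0.14  0.7   1.17  0.    1.26 -1.93]
```

Call:
{"name": "carry_out", "arguments": {
  "motion": [
    [1,0,0,1,0],
    [1,0,0,2,0],
    [1,0,0,2,0]
  ]
}}

```text
time: 42.95
tool_pos: [683.6, -20.2, 137.7]
tcp_rot: [-3.139, 0.016, -2.925]
contact_force: [-2.5, 1.5, 6.9]
grip_width: 53.0
```

Call:
{"name": "carry_out", "arguments": {
  "motion": [
    [1,0,0,0.6,0],
    [1,0,0,1,0],
    [1,0,0,1,0]
  ]
}}

```text
time: 43.32
tool_pos: [683.6, -20.2, 137.3]
tcp_rot: [-3.139, 0.016, -2.925]
contact_force: [-2.2, 1.4, 6.2]
grip_width: 53.2
```

Call:
{"name": "carry_out", "arguments": {
  "motion": [
    [1,0,0,0.6,0],
    [1,0,0,1,0],
    [1,0,0,1,0]
  ]
}}

```text
time: 43.7
tool_pos: [683.7, -20.2, 137.1]
tcp_rot: [-3.139, 0.017, -2.925]
contact_force: [-2.0, 0.3, 7.8]
grip_width: 52.8
```

Call:
{"name": "carry_out", "arguments": {
  "motion": [
    [1,0,0,1,0],
    [1,0,0,2,0],
    [1,0,0,2,0],
    [1,0,0,2,0]
  ]
}}

```text
time: 44.2
tool_pos: [683.8, -20.2, 136.2]
tcp_rot: [-3.138, 0.018, -2.925]
contact_force: [-3.9, 1.5, 9.7]
grip_width: 53.4
```

```bash
python3 st.py;python3 look.py scene28 230 130 180 150 4; python3 - <<'E'
from h import *
c=load("scene28.npz");W=world(c);hsv=cv2.cvtColor(c["color"],cv2.COLOR_RGB2HSV);x,y,z=W[...,0],W[...,1],W[...,2]
m=(z>55)&(z<95)&(hsv[...,2]<45)&(np.hypot(x-682,y+17.5)<33)
print("pad",m.sum(),np.percentile(z[m],[10,25,50,75,90]))
for a,b in((100,120),(80,100),(120,140)):
    m=(z>a)&(z<b)&(np.hypot(x-682,y+17)<40)
    P=np.c_[x[m],y[m]];f=lambda q:np.hypot(P[:,0]-q[0],P[:,1]-q[1])-27
    from scipy.optimize import least_squares
    s=least_squares(f,[681,-17],loss="soft_l1");print("jar",m.sum(),s.x,np.abs(f(s.x)).mean())
E
```

```text
44.2 [683.8 -20.2 136.2] [-179.82    1.02 -167.56] F [-3.87  1.45  9.73] M [0.13 0.64 0.01] g 53.4 q [-0.14  0.7   1.17  0.    1.25 -1.93]
cover angle deg 73.66 1631 1102 maxz 500.9
pad 120 [65.32117292 68.76794315 70.97455316 72.00268957 72.73351535]
jar 155 [682.2517559  -20.61133979] 0.6685073277542621
jar 144 [681.77769521 -20.23914234] 0.7564731856064186
jar 130 [682.4709588  -21.08262701] 0.7485801216023413
```

View pics/scene28.png

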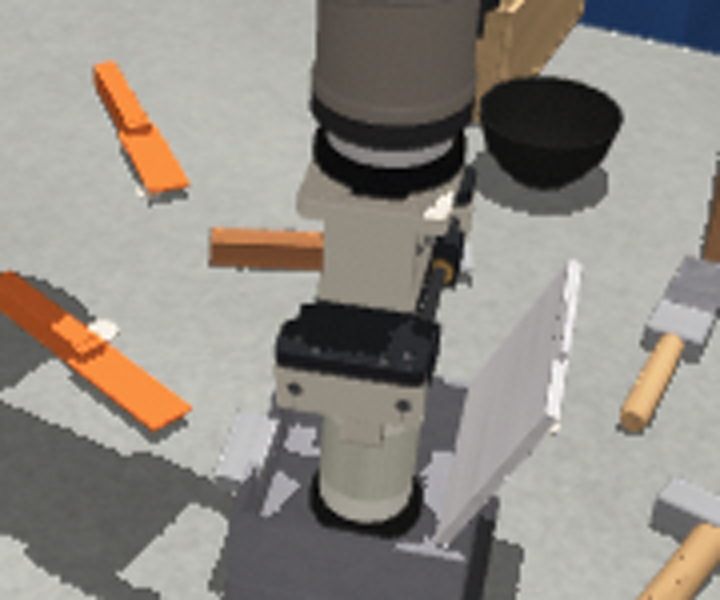

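The pad top now reads about 72 (down 10 mm) with about 12 N net: fully down. Holding over a second with a slight bias.

Call:
{"name": "carry_out", "arguments": {
  "motion": [
    [1,0,0,1.5,0],
    [1,0,0,1.8,0],
    [1,0,0,1.8,0],
    [1,0,0,1.8,0],
    [1,0,0,1.8,0],
    [1,0,0,1.8,0],
    [1,0,0,1.8,0],
    [1,0,0,1.8,0],
    [1,0,0,1.8,0],
    [1,0,0,1.8,0]
  ]
}}

```text
time: 45.5
tool_pos: [684.0, -20.1, 136.2]
tcp_rot: [-3.138, 0.019, -2.924]
contact_force: [-4.3, 1.9, 10.8]
grip_width: 53.1
```

```bash
python3 st.py;python3 look.py scene29 230 130 180 150 4; python3 - <<'E'
from h import *
c=load("scene29.npz");W=world(c);hsv=cv2.cvtColor(c["color"],cv2.COLOR_RGB2HSV);x,y,z=W[...,0],W[...,1],W[...,2]
m=(z>55)&(z<95)&(hsv[...,2]<45)&(np.hypot(x-682,y+17.5)<33)
print("pad",m.sum(),np.percentile(z[m],[10,25,50,75,90]))
E
```

```text
45.5 [684.  -20.1 136.2] [-179.78    1.09 -167.55] F [-4.33  1.87 10.83] M [ 0.13  0.91 -0.03] g 53.1 q [-0.14  0.7   1.17  0.    1.25 -1.93]
cover angle deg 73.45 1638 1101 maxz 501.0
pad 116 [66.32345242 68.81301935 70.89414857 71.77152303 72.87275008]
```

Position is unchanged while the force rose to 13 N net, so the pad is at its stop. Short extra hold, then lift straight up.

Call:
{"name": "carry_out", "arguments": {
  "motion": [
    [1,0,0,2,0],
    [1,0,0,2,0],
    [1,0,0,2,0],
    [1,0,0,-3,0],
    [1,0,0,-8,0],
    [1,0,0,-14,0],
    [1,0,0,-30,0],
    [1,0,0,-50,0],
    [1,0,0,-58,0],
    [1,0,0,-58,0]
  ]
}}

```text
time: 46.8
tool_pos: [683.1, -20.2, 194.7]
tcp_rot: [-3.137, 0.02, -2.924]
contact_force: [0.1, 0.3, -2.2]
grip_width: 53.3
```

```bash
python3 st.py 499 -418.4 190 192; python3 look.py scene30 230 130 180 150 4
```

```text
46.8 [683.1 -20.2 194.7] [-179.76    1.16 -167.55] F [ 0.13  0.3  -2.2 ] M [0.1  0.03 0.04] g 53.3 q [-0.14  0.65  1.1   0.    1.37 -1.93]
(array([ 265.7, -349.2,    0.8]), 'spin', np.float64(0.4))
cover angle deg 76.59 1735 1128 maxz 559.8
```

View pics/scene30.png

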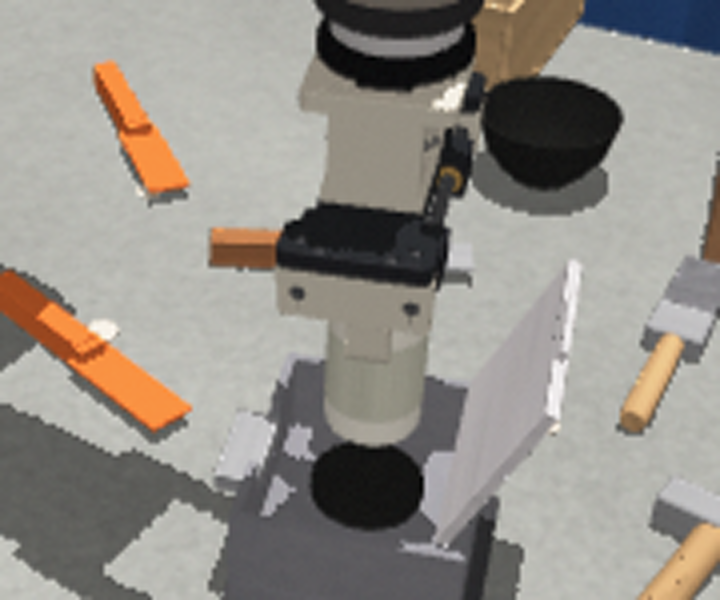

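The pad has sprung back, the jar is upright and the cover still open. Returning the jar to its original spot.

Call:
{"name": "carry_out", "arguments": {
  "motion": [
    [1,20,-27,0,0],
    [1,50,-66,0,0],
    [1,85,-112,0,0],
    [1,120,-158,0,0],
    [1,155,-204,0,0],
    [1,190,-250,0,0],
    [1,220,-290,0,0],
    [1,248,-326,0,0],
    [1,265,-349,0,0.4],
    [1,265,-349,0,0.4]
  ]
}}

```text
time: 48.1
tool_pos: [497.6, -419.9, 188.7]
tcp_rot: [-3.139, 0.018, -2.935]
contact_force: [0.3, 0.9, -1.8]
grip_width: 52.9
```

```bash
python3 st.py 499.5 -418.4 66 192
```

```text
48.1 [ 497.6 -419.9  188.7] [-179.88    1.   -168.15] F [ 0.28  0.89 -1.8 ] M [ 0.06  0.01 -0.02] g 52.9 q [-0.83  0.6   1.21  0.01  1.32 -2.61]
(array([ -0. ,   1.3, 122.8]), 'spin', np.float64(-0.1))
```

Call:
{"name": "carry_out", "arguments": {
  "motion": [
    [1,0,1,40,0],
    [1,0,1,80,0],
    [1,0,1,105,0],
    [1,0,1,113,0],
    [1,0,1,117,0],
    [1,0,1,119,0],
    [1,0,1,120,0],
    [1,0,1,120,0]
  ]
}}

```text
time: 49.1
tool_pos: [499.6, -418.9, 69.4]
tcp_rot: [-3.139, 0.018, -2.935]
contact_force: [0.1, 0.4, -2.9]
grip_width: 52.8
```

Call:
{"name": "carry_out", "arguments": {
  "motion": [
    [1,0,0,1,0],
    [1,0,0,1.5,0],
    [1,0,0,1.5,0]
  ]
}}

```text
time: 49.48
tool_pos: [499.6, -418.9, 67.8]
tcp_rot: [-3.139, 0.018, -2.935]
contact_force: [-0.2, 0.1, -2.1]
grip_width: 53.1
```

Call:
{"name": "carry_out", "arguments": {
  "motion": [
    [1,0,0,1,0],
    [1,0,0,1.5,0],
    [1,0,0,1.5,0]
  ]
}}

```text
time: 49.85
tool_pos: [499.6, -418.8, 66.2]
tcp_rot: [-3.139, 0.018, -2.935]
contact_force: [0.5, 0.2, -1.7]
grip_width: 52.8
```

Call:
{"name": "carry_out", "arguments": {
  "motion": [
    [1,0,0,0.8,0],
    [1,0,0,1.2,0],
    [1,0,0,1.2,0]
  ]
}}

```text
time: 50.22
tool_pos: [499.6, -418.8, 64.9]
tcp_rot: [-3.139, 0.018, -2.935]
contact_force: [0.0, -0.3, -1.9]
grip_width: 53.4
```

```bash
python3 st.py; python3 look.py scene31 60 250 180 150 4
```

```text
50.23 [ 499.6 -418.8   64.9] [-179.85    1.02 -168.15] F [ 0.01 -0.35 -1.93] M [0.08 0.06 0.  ] g 53.4 q [-0.82  0.72  1.35  0.02  1.06 -2.61]
cover angle deg -65.33 834 750 maxz 216.7
```

View pics/scene31.png

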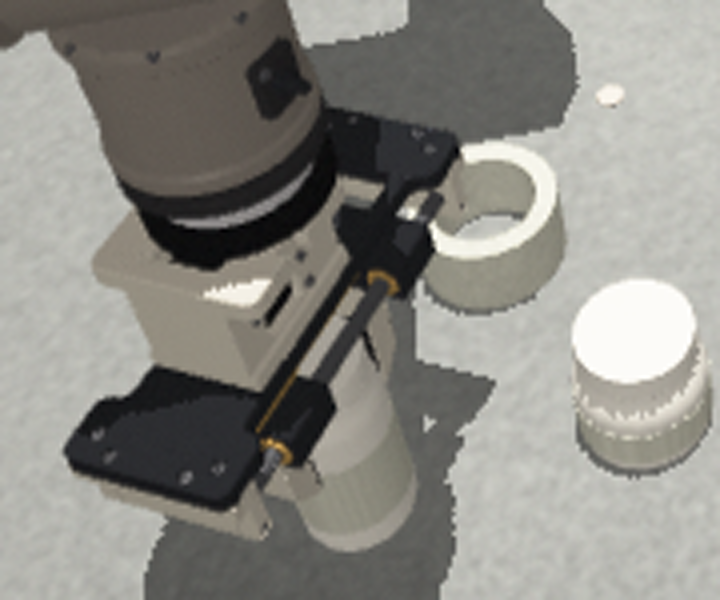

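Call:
{"name": "carry_out", "arguments": {
  "motion": [
    [1,0,0,0.6,0],
    [1,0,0,1,0],
    [1,0,0,1,0]
  ]
}}

```text
time: 50.65
tool_pos: [499.9, -418.8, 64.6]
tcp_rot: [-3.138, 0.018, -2.935]
contact_force: [-0.8, 1.5, 3.9]
grip_width: 53.0
```

Contact with the bench felt. Opening and lifting clear.

Call:
{"name": "carry_out", "arguments": {
  "motion": [
    [0.6,0,0,0,0],
    [0.3,0,0,0,0],
    [0,0,0,0,0],
    [0,0,0,0,0],
    [0,0,0,0,0],
    [0,0,0,-20,0],
    [0,0,0,-60,0],
    [0,0,0,-110,0],
    [0,0,0,-160,0],
    [0,0,0,-160,0]
  ]
}}

```text
time: 51.9
tool_pos: [498.3, -420.5, 229.9]
tcp_rot: [-3.13, 0.023, -2.935]
contact_force: [-0.4, -0.8, -0.2]
grip_width: 91.9
```

Call:
{"name": "carry_out", "arguments": {
  "motion": [
    [0,40,40,-10,0],
    [0,80,90,-20,0],
    [0,100,150,-20,0],
    [0,100,200,-20,0],
    [0,100,200,-20,0]
  ]
}}

```text
time: 52.52
tool_pos: [357.6, -242.2, 244.8]
tcp_rot: [-3.132, 0.023, -2.933]
contact_force: [-0.1, 0.4, 0.4]
grip_width: 91.9
```

```bash
python3 st.py; python3 cov.py; python3 - <<'E'
from plant import bot
from h import *
for n in("scene","top"):
    c=bot.capture(n); np.savez(n+"32.npz",**c); cv2.imwrite(f"pics/{n}32.png",c["color"][:,:,::-1])
    W=world(c);x,y,z=W[...,0],W[...,1],W[...,2]
    for l,X,Y,zz in(("tall",498,-418,110),("squat",591,-313,60)):
        m=(abs(x-X)<45)&(abs(y-Y)<45)&(z>zz)&(z<zz+25)
        if m.sum():
            (cx,cy),r=cv2.minEnclosingCircle(np.c_[x[m],y[m]].astype(np.float32));print(n,l,cx,cy,r,np.median(z[m]),z[m].std())
E
```

```text
52.52 [ 357.6 -242.2  244.8] [-179.43    1.3  -168.02] F [-0.14  0.35  0.4 ] M [ 0.03 -0.02  0.01] g 91.9 q [-0.78  0.14  1.74  0.01  1.24 -2.57]
scene 110 113 bx [49. 50. 52. 54. 55.]
scene 125 107 bx [56. 58. 59. 61. 63.]
scene 140 110 bx [63. 64. 66. 68. 69.]
scene 155 118 bx [70. 71. 73. 75. 76.]
scene 170 120 bx [77. 78. 80. 81. 83.]
scene 185 134 bx [83. 85. 87. 89. 90.]
scene 200 193 bx [ 91.  93.  95.  98. 100.]
scene 215 7 bx [97. 97. 97. 98. 99.]
top 110 135 bx [47. 50. 52. 54. 57.]
top 125 151 bx [54. 56. 58. 61. 65.]
top 140 145 bx [60. 63. 66. 68. 71.]
top 155 145 bx [67. 70. 72. 75. 78.]
top 170 154 bx [74. 77. 79. 82. 85.]
top 185 159 bx [81. 84. 86. 88. 92.]
top 200 158 bx [88. 91. 93. 96. 99.]
top 215 16 bx [94. 94. 96. 97. 99.]
scene tall 499.71356201171875 -418.2357482910156 24.72777557373047 119.0669220975816 2.196425190305877
scene squat 593.2412109375 -312.58563232421875 30.91516876220703 69.24889278164659 2.047265168537464
top tall 496.890869140625 -418.7271728515625 25.06072425842285 119.2232103990616 3.458966109316168
top squat 589.8997192382812 -313.4075012207031 30.199195861816406 69.8543896612407 3.717257954751422
```

View pics/scene32.png

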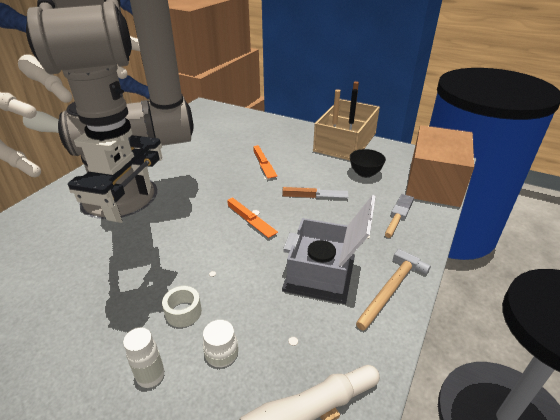

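View pics/top32.png

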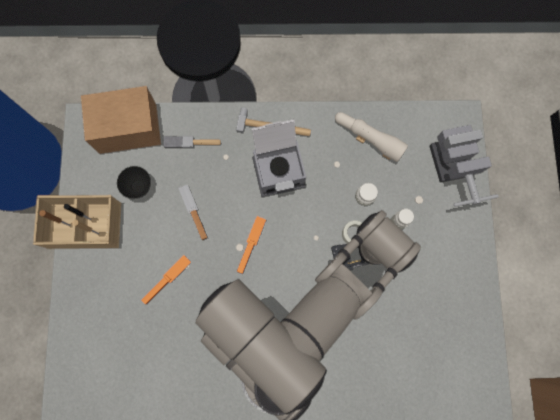

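The final views show:
- The mixer is open (cover at scene (358,230)) with the pad up at (321,251).
- The spatula lies flat at (315,193).
- The tall jar stands at (144,357).
- The bystanders are where they were.

The robot touches nothing, so I'm handing in.

```bash
python3 -c "
from plant import bot
print(bot.close_job(), bot.get_obs()['time'])"
```

```text
the job is handed in; nothing more can be done
the job is handed in; nothing more can be done
```

The job is done and handed in at about 52.6 s of the 72 s allowed; no verdict came back.

**Cover:** I felt for the sill with the blade, slid it into the gap and levered the cover up with the blade alone. It is open to about 114.5°, which is the stop, and it stayed there after the blade left. The force readings between moves were never above about 7 N during this part.

**Spatula:** It lies flat on the bench where it was found, with the blade top at 14 mm. The spatula had pitched down in the grip during levering. To tilt it back up I pressed the blade on the mixer's sill, at about 3–5 N in the readings between moves.

**Jar and pad:** I pressed the tall jar onto the pad until it stopped. The pad top went from 81.6 to about 72 mm, and pressing harder did not move it further. I held it for more than a second at about 13 N net, against the 10 N stated for fully down. The jar was about 2–3 mm off the pad's centre. It now stands upright at its old place at about (499, -418) mm, with its top at 119 mm. The pad has sprung back.

**Last checks:**
- In the final pictures the bowl and tape look unmoved.
- The squat jar measures within about 2 mm of where it was.
- The robot was touching nothing.
- No check failed. The two views differ by about 3 mm on jar positions, which is roughly the stated calibration error.

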